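Fit a bearing on a pump shaft and hold its snap ring spread at the groove

ROBOT

A 6-joint arm with a two-finger parallel gripper is mounted at the origin on a cart in front of the work surface, level with it; the furniture and walls round the work are solid. World frame = base frame: x ahead of the robot, y to its left, z up, the work surface at z = 0. Lengths are in m, angles in rad, forces in N, time in s.
With the tool pointing down it reaches from about 0.4 to 0.825 m from the base axis. Payload 7 kg.
Tool frame: the origin (TCP) lies between the finger pads; the fingertips stand 17 mm ahead of it and the grasp point (between the pads) lies 2 mm behind it; x points along the fingers, z is the direction in which the jaws open and shut, and the axes are right-handed (so a half turn about x gives the same grasp; the last joint's range is limited). The gripper opens to 88 mm and grips with 3 to 60 N. Pads are 19 mm wide; open, the fingers measure 130 mm over their backs; the gripper's body (78 mm by 193 mm) begins 47 mm behind the grasp point.
Start: joints at [-0.972, 0.359, 0.012, 0, -1.224, -0.288], TCP at [0.206, -0.643, 0.244] pointing down, gripper open.
Joint ranges: [-3.07, 3.07], [-1.43, 2.12], [-1.02, 1.25], [-3.03, 1.67], [-3.05, -0], [-3.03, 3.03]. Speed limits (rad/s): [2.39, 2.39, 3.01, 3.14, 3.14, 3.14].

INTERFACE

Orientations are given as [roll, pitch, yaw] about the fixed x, y, z axes, in that order (R = Rz(yaw) Ry(pitch) Rx(roll)).
In Python, from station import * gives the robot as it stands.
- The arm moves only by the tool step_arm, never from a script. Its argument "deltas" is a list of rows, each a list of 5 numbers: the shift along the tool's x, y, z in cm, then the turn about the tool's x in degrees, then the closure, from 0 (fully open) to 1 (shut). In form: [[dx, dy, dz, roll, fingers], ...]. A call has exactly 10 rows; each row is the pose to reach, as a shift and turn from the pose commanded when the call began, along the tool's axes at that moment; what a row does not reach only later rows make up. A row lasts 1/12 s, in which the tool goes at most 41.7 mm and 7.16 degrees, less where a joint would pass 70% of its speed; a pose out of reach is approached as far as the arm can. A call with a gripper value outside its range is refused whole. The fingers move at their own pace and stop on an object; "squeeze" is the grip in N (left out, the last holds). Time passes only in rows, so rows that repeat a pose let the fingers close, or fill a call up. It gives the time, the measured TCP pose, the force and the opening at its end, in the units of the state.
- get_state(): the state, without advancing time (a new reading comes with each control period).
- grab_frame(name): name is "scene" or "top" or "wrist"; returns a dict with "pixels" (420x560x3 uint8, red, green, blue), "range_z" (420x560 float32, m along the optical axis (not along the pixel's ray), 0 where there is no reading), "fx", "fy", "cx", "cy" (pixels), "view" (4x4, takes a point from world to camera coordinates); the wrist camera has in their place "hand_eye" (4x4, takes a point from camera to tool coordinates, whose origin is the TCP and whose axes are the tool frame's). Camera axes: x right, y down, z forward; pixel columns grow to the right and rows downward; lengths in m; the calibration is good to about 2 mm. The wrist camera is an equidistant fisheye: a pixel r from the principal point sees the ray r / f radians off the axis. A picture is of the moment at which its call begins: read the wrist's pose just before it.
- job_done(): hands the job in, once; it reports no verdict.
Trained networks look in the newest picture that a camera, given by its name, has taken for a name from the list of things; names that differ only in an ending like _2 or _b are one class to them, and where a whole thing is asked for, a point or a joint stands for the part that bears it (a point fixed in the world has none). Each returns a list of dicts, best first, with "conf" (0 to 1); they miss things now and then, are a little off and sometimes report something else, mostly with a low value. They report only what shows in the picture. A call takes as long as a camera call. They do not tell look-alikes from the thing itself.
- boxes_of(thing, camera): "extent" ([left, top, right, bottom] in pixels, round what is visible of it).
- masks_of(thing, camera): "mask" (420x560 bool, what is visible of it) and "extent" ([left, top, right, bottom] in pixels, round what is visible of it).
The state is a dict: "t": time; "q": joint angles; "qd": joint speeds; "joint_efforts": joint torques, N m; "eef_pos": TCP position; "ee_rot": TCP orientation; "force": force on the tool from outside, world axes, zero at the start; "moment": the same for the moment, N m; "width": finger opening in m.
Only numpy, scipy, OpenCV 4.12 (cv2) and the standard library are available. Lean on these libraries where they do the work, as an engineer would, in place of code of your own. Each camera call takes 0.05 s, during which the arm holds its last target.

TASK

Slide the ball bearing down over the upright pump shaft until it sits fully home on the shaft's shoulder, and let go of it. Then lift the snap-ring pliers out of the tool block, put their pins in the gap of the snap ring that lies on the bench, squeeze the pliers to their stop so that the ring is fully spread, and lower the ring over the shaft to the groove just above the bearing. Finish while holding it there with the pliers still squeezed, the ring spread, level, centred round the shaft without leaning on it and in line with the groove, so that I can check the end play before it snaps in; leave the grease tin, the nozzle and the union nut where they are.

Things in the scene. Friction and masses are not known exactly. Their poses are not given: they have to be found in the camera images.
- pump: fixed aluminium pump housing with an upright steel shaft 35.5 mm across, on a 116 mm square plate. Origin on the bench under the shaft axis, z up. Heights above the bench in mm: plate 10, its screws 16, housing (80 wide at the foot, 54 on top) to 38, collar 44 across to 44, groove 57 to 62, bevel from 69 to the shaft end at 76, which is 27 across
- seat (a point): centre of the shoulder on which the bearing sits (top of the shaft's collar), on the axis, 44 mm above the bench
- groove (a point): middle of the snap-ring groove in the shaft (5 mm high, 30 mm across), on the axis, 59.5 mm above the bench; its lower edge is flush with the top of the seated bearing
- bearing: loose ball bearing, steel races, black seal, 58 mm across, bore 37.7 mm, 13 mm high, 0.11 to 0.21 kg, lying flat on the bench. Origin at the centre of its underside, z up
- clip: loose C-shaped snap ring of dark spring steel, 3.5 mm thick, 33 mm inside, 43 mm outside, flat on the bench. Origin under the centre of the relaxed ring, x towards the gap; the frame is fixed to the back of the ring. At the gap are two lugs, 16 mm apart, from x = 15 to 26 mm, each with a notch facing the gap for a pin of the pliers. Fully spread, the bore is 39 mm wide
- clip_mid (a point): point fixed to the back of the snap ring, at half its thickness, 3.8 mm from the origin towards the gap: the centre of the bore once the ring is fully spread
- clip_notch_a (a point): centre of a pin seated in the notch of the lug on the ring's +y side, at half thickness; moves with that lug. Relaxed at x = 20.6, y = 9 mm in the ring's frame, fully spread at about x = 21, y = 18.5 mm
- clip_notch_b (a point): the same for the lug on the ring's -y side (relaxed y = -9 mm, spread y = -18.5 mm). At full spread each lug pulls on its pin with about 8 N
- pliers: loose snap-ring pliers, black grips, steel jaws, 0.14 kg, standing jaws down in the tool block, pivot 90 mm above the bench. Origin on the pivot, z up along the tool, y the way the handles are squeezed; alike from both sides. Grips from 38 to 92 mm above the pivot, 14 mm wide in x. Relaxed, their outer faces are 54 mm apart at 68 mm, 64 mm at the top; at the stop 24 mm, parallel
- pliers_a (a joint): turn of each half of the pliers about the pivot (both alike): 0 relaxed, 0.226 rad squeezed to the stop; squeezing spreads the jaws. A spring opens them: the handles give only above 10 N, the stop with the ring on takes about 24 N. Squeezed only 1 to 3 mm past the first touch, the pliers can be carried with the jaws nearly shut, as the gap of the ring needs
- pin_a (a point): middle of the pin on the +y jaw of the pliers, 2 mm above its end. Pins are 4 mm thick and stand 4 mm out of a flat shoulder that comes to lie over the ring's lug. Relaxed, the pin ends are 77 mm below the pivot, 3 mm off its middle plane; at the stop 74 mm below and 19 mm off
- pin_b (a point): middle of the pin on the -y jaw, 2 mm above its end
- tool_block: fixed brown wooden block, 70 mm square, 78 mm high, on a dark 84 mm foot, with the slot in which the pliers' jaws stand 65 mm deep: lift them straight up 70 mm. Two black reamers stand in it 34 mm from the pliers along its +x, up to 175 mm above the bench. Origin on the bench under the slot, y along the slot
- grease_tin: blue and white grease tin, 68 mm across, 34 mm high; bystander, origin under its centre
- nozzle_1: grey steel nozzle, 18 mm across, standing 54 mm high; bystander, origin under its centre
- union_nut: grey union nut, 24 x 27 mm, 20 mm high; bystander, origin under its centre
Mind the look-alikes: they are no part of the job. There is more than one size of the pliers; the job needs the larger.

How it is judged:
By the outcome, as a careful person would: the job done as asked, in the order asked, and still so for the second after the job is handed in, while the arm keeps its last pose, push and grip.
It also fails if it takes over 67 s, if anything falls off the work surface, if the arm or the gripper's body presses on something with over 40 N, if the wrist force passes 120 N, or if a joint passes its speed limit or range.

## Working session

There is one attempt and no reset: what is moved stays moved. The work goes in short steps, Python scripts to look and compute and a tool call to move; the robot and the scene stay as the last step left them, time stands still between calls to the robot, and variables do not carry over. Pictures are saved under pics/ and viewed, and the job is handed in when it is done.

Besides the shell and the picture viewer there is one more tool, called after ">>>" as name(argument=value, ...), one argument or row to a line, values as JSON. step_arm: Moves the arm, as the interface text tells. Its arguments: {"type":"object","properties":{"deltas":{"type":"array"},"squeeze":{"type":"number"}},"required":["deltas"]}

```bash
mkdir -p pics; ls; python3 - <<'E'
from station import *
import cv2,json,numpy as np
print(get_state())
for n in ["scene","top","wrist"]:
    f=grab_frame(n)
    cv2.imwrite(f"pics/{n}0.png",f["pixels"][:,:,::-1])
    np.savez(f"pics/{n}0.npz",**{k:np.array(v) for k,v in f.items()})
    print(n,f["fx"],f["fy"],f["cx"],f["cy"],f.get("view"),f.get("hand_eye"))
for c in ["scene","top"]:
    for th in ["pump","bearing","clip","pliers","tool_block","grease_tin","nozzle_1","union_nut"]:
        print(c,th,[(round(b["conf"],2),[int(x) for x in b["extent"]]) for b in boxes_of(th,c)])
print(get_state()["t"])
E
```

```text
pics
{'t': 0.0, 'q': array([-9.71865460e-01,  3.59370983e-01,  1.10950631e-02, -3.51913097e-04,
       -1.22409722e+00, -2.88136870e-01]), 'qd': array([-4.28721720e-04,  1.17742320e-03, -1.46460768e-03,  9.81408468e-05,
        6.83176048e-04,  1.53416863e-03]), 'joint_efforts': array([ 9.44304229e-04, -5.82711160e+01,  2.93062592e+01,  6.99709520e+00,
        6.88963104e-03, -1.85733165e-04]), 'eef_pos': array([ 0.20629429, -0.64223625,  0.24264839]), 'ee_rot': array([0.08135713, 1.56918517, 1.96282761]), 'force': array([ 0.42283948,  0.20552069, -0.07106314]), 'moment': array([ 0.0134105 , -0.03088077, -0.01169371]), 'width': 0.08770239175031583}
scene 422.11518789199346 422.11518789199346 280.94926996505524 214.30790343929627 [[ 0.67227594 -0.73993118  0.02338602 -0.30358835]
 [-0.32130508 -0.32009482 -0.89123642  0.27773712]
 [ 0.66693936  0.59164275 -0.45293569  0.69410692]
 [ 0.          0.          0.          1.        ]] None
top 472.93774628074044 472.93774628074044 273.0533023297591 209.1600297547309 [[ 0.01464036 -0.99989123 -0.00178715  0.09719571]
 [-0.9813848  -0.01402
[... 627 characters left out ...]
[382, 311, 407, 324]), (0.59, [191, 156, 206, 188]), (0.36, [191, 156, 229, 221])]
scene pliers [(0.58, [194, 158, 201, 190]), (0.53, [192, 155, 216, 196])]
scene tool_block [(0.71, [190, 156, 227, 220])]
scene grease_tin [(0.63, [282, 216, 305, 241])]
scene nozzle_1 [(0.62, [399, 262, 407, 276])]
scene union_nut [(0.73, [292, 284, 304, 302])]
top pump [(0.97, [294, 167, 335, 205]), (0.39, [328, 242, 335, 248])]
top bearing [(0.67, [261, 218, 274, 235])]
top clip [(0.63, [296, 171, 332, 205])]
top pliers [(0.62, [186, 205, 201, 216]), (0.57, [188, 203, 205, 216])]
top tool_block [(0.74, [187, 194, 222, 226])]
top grease_tin [(0.55, [266, 178, 289, 198])]
top nozzle_1 []
top union_nut []
0.95
```

View pictures.

```bash
python3 - <<'E'
import cv2
a=cv2.imread("pics/scene0.png");b=cv2.imread("pics/top0.png")
cv2.imwrite("pics/scene_c.png",cv2.resize(a[130:345,170:450],None,fx=2.8,fy=2.8,interpolation=cv2.INTER_CUBIC))
cv2.imwrite("pics/top_c.png",cv2.resize(b[130:290,160:380],None,fx=3.6,fy=3.6,interpolation=cv2.INTER_CUBIC))
E
```

```text
(no output)
```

View pics/scene0.png

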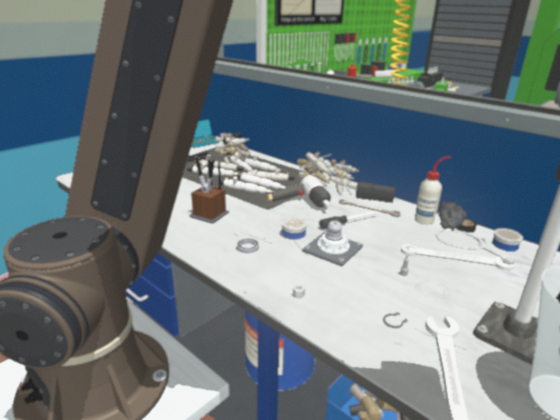

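```bash
sleep 1
```

```text
(no output)
```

View pics/wrist0.png

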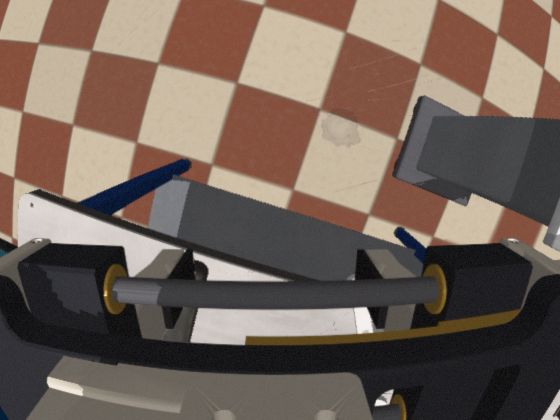

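View pics/top0.png

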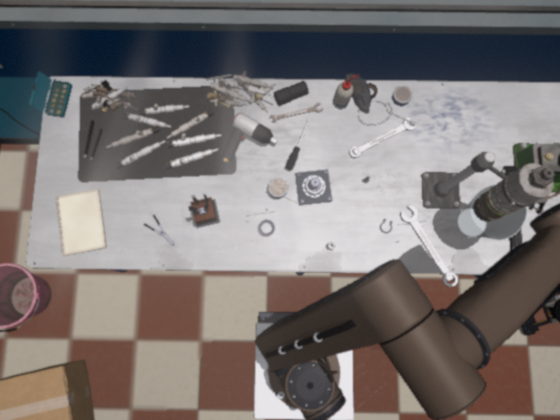

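View pics/scene_c.png

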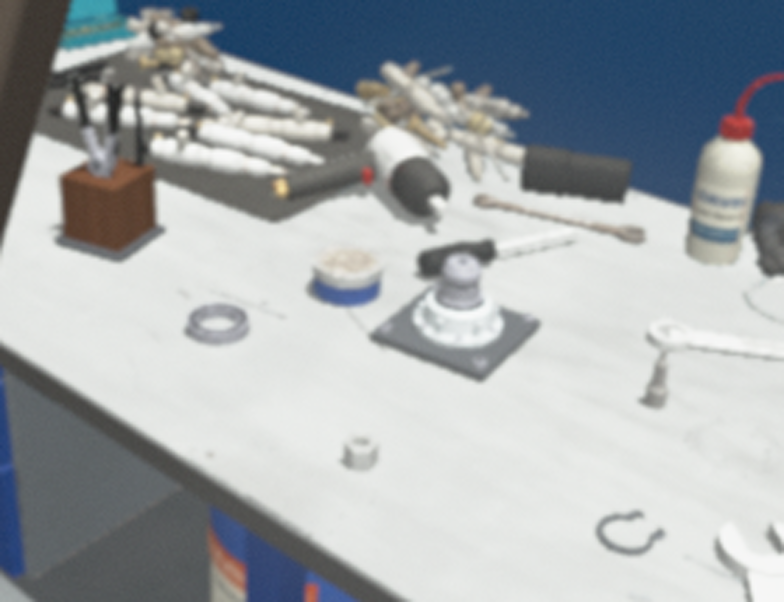

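```bash
python3 - <<'E'
import cv2
b=cv2.imread("pics/top0.png")
cv2.imwrite("pics/top_c2.png",cv2.resize(b[150:270,130:410],None,fx=2.85,fy=2.85,interpolation=cv2.INTER_CUBIC))
E
```

```text
(no output)
```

View pics/top_c2.png

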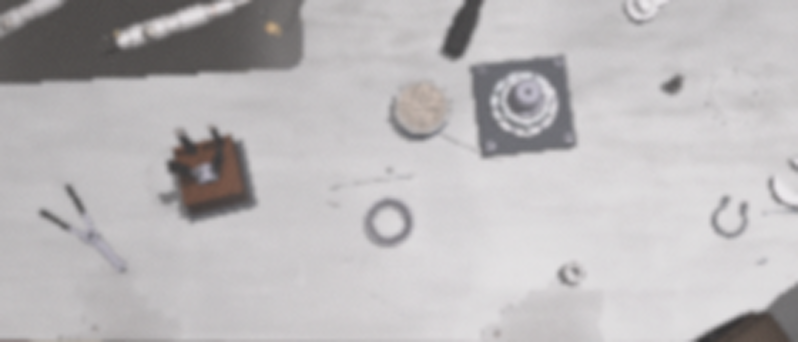

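```bash
cat > h.py <<'E'
import numpy as np, cv2
from scipy.spatial.transform import Rotation as R
class F: pass
def load(p):
    z=np.load(p,allow_pickle=True); return {k:(z[k] if z[k].ndim else z[k].item()) for k in z.files}
def rays(f,u,v):
    """camera z-normalised... returns unit-z rays for pinhole; true unit rays for fisheye"""
    x=(np.asarray(u,float)-f["cx"])/f["fx"]; y=(np.asarray(v,float)-f["cy"])/f["fy"]
    if "view" in f and f["view"] is not None: return np.stack([x,y,np.ones_like(x)],-1)
    th=np.hypot(x,y); s=np.where(th<1e-9,1.,np.sin(th)/np.maximum(th,1e-9))
    return np.stack([x*s,y*s,np.cos(th)],-1)
def T_wc(f,st=None):
    if f.get("view") is not None and np.ndim(f["view"])==2: return np.linalg.inv(f["view"])
    T=np.eye(4);T[:3,:3]=R.from_euler("xyz",st["ee_rot"]).as_matrix();T[:3,3]=st["eef_pos"]
    return T@f["hand_eye"]
def on_plane(f,u,v,z,st=None):
    T=T_wc(f,st); d=rays(f,u,v)@T[:3,:3].T; o=T[:3,3]
    return o+d*((z-o[2])/d[...,2])[...,None]
def cloud(f,st=None):
    h,w=f["range_z"].shape; v,u=np.mgrid[:h,:w]; d=rays(f,u,v); T=T_wc(f,st)
    P=d*(f["range_z"]/np.maximum(d[...,2],1e-6))[...,None]
    return P@T[:3,:3].T+T[:3,3]
def project(f,P,st=None):
    T=np.linalg.inv(T_wc(f,st)); c=np.asarray(P)@T[:3,:3].T+T[:3,3]
    if f.get("view") is not None and np.ndim(f["view"])==2:
        return np.stack([f["cx"]+f["fx"]*c[...,0]/c[...,2],f["cy"]+f["fy"]*c[...,1]/c[...,2]],-1)
    r=np.hypot(c[...,0],c[...,1]); th=np.arctan2(r,c[...,2]); k=th/np.maximum(r,1e-9)
    return np.stack([f["cx"]+f["fx"]*k*c[...,0],f["cy"]+f["fy"]*k*c[...,1]],-1)
def snap(name,cam="wrist"):
    from station import grab_frame,get_state
    st=get_state(); f=grab_frame(cam)
    cv2.imwrite(f"pics/{name}.png",f["pixels"][:,:,::-1]); 
    d={k:np.array(v) for k,v in f.items() if v is not None}
    np.savez(f"pics/{name}.npz",eef_pos=st["eef_pos"],ee_rot=st["ee_rot"],**d)
    f=load(f"pics/{name}.npz"); return f,st
E
python3 - <<'E'
from h import *
t=load("pics/top0.npz");s=load("pics/scene0.npz")
for f,n,pts in ((t,"top",{"bearing":(266.5,227.5,.006),"clip":(386,226,.002),"pump":(314,187,.05),"plate":(314,187,.01),"block":(204,210,.078),"pliersgrip":(199,206,.18),"tin":(277.5,188,.034),"nut":(330.5,246,.02),"nozzle":(366,180,.02)}),
  (s,"scene",{"bearing":(247.5,245,.006),"clip":(395,320,.002),"pump":(335,224,.076),"nozzle":(404,272,0.0)})):
  for k,(u,v,z) in pts.items(): print(n,k,on_plane(f,u,v,z).round(3))
C=cloud(t)
for k,(u,v) in {"bench":(240,240),"blocktop":(208,214),"pump":(314,185),"bench2":(400,240)}.items(): print(k,C[v-1:v+2,u-1:u+2].reshape(-1,3).mean(0).round(4))
C=cloud(s)
for k,(u,v) in {"bench":(270,270),"block":(208,192),"pump":(335,224)}.items(): print(k,C[v,u].round(4))
E
```

```text
top bearing [0.471 0.127 0.006]
top clip [ 0.482 -0.285  0.002]
top pump [ 0.606 -0.033  0.05 ]
top plate [ 0.615 -0.037  0.01 ]
top block [0.515 0.333 0.078]
top pliersgrip [0.508 0.334 0.18 ]
top tin [0.604 0.091 0.034]
top nut [ 0.408 -0.091  0.02 ]
top nozzle [ 0.641 -0.217  0.02 ]
scene bearing [0.47  0.133 0.006]
scene clip [ 0.481 -0.283  0.002]
scene pump [ 0.612 -0.033  0.076]
scene nozzle [ 0.651 -0.214  0.   ]
bench [ 4.269e-01  2.171e-01 -4.000e-04]
blocktop [0.5021 0.3197 0.077 ]
pump [ 0.6064 -0.0313  0.0747]
bench2 [ 0.4347 -0.3323  0.0007]
bench [ 0.4359  0.0207 -0.0006]
block [0.5093 0.3342 0.0789]
pump [ 0.6131 -0.0325  0.0752]
```

```bash
cat >> h.py <<'E'
def axes(st): return R.from_euler("xyz",st["ee_rot"]).as_matrix()
def delta(st,P,zdir=None):
    """tool-axis shift (cm) to world point P and roll (deg) making jaw axis || zdir (world xy), nearest half-turn"""
    M=axes(st); d=M.T@(np.asarray(P)-st["eef_pos"])*100
    r=None
    if zdir is not None:
        z=M.T@np.array([zdir[0],zdir[1],0.]); r=np.degrees(np.arctan2(-z[1],z[2])); r=(r+90)%180-90
    return d.round(2), r
E
python3 - <<'E'
from h import *
from station import *
st=get_state();print(axes(st).round(3),st["q"].round(2))
for P in ([0.43,-0.25,0.25],[0.471,0.129,0.2]): print(delta(st,P,[0,1]))
E
```

```text
[[ 0.    -0.952 -0.306]
 [-0.    -0.306  0.952]
 [-1.    -0.    -0.   ]] [-0.97  0.36  0.01 -0.   -1.22 -0.29]
(array([ -0.64, -33.29,  30.54]), np.float64(17.806343716364054))
(array([  4.36, -48.79,  65.38]), np.float64(17.806343716364054))
```

>>> step_arm(
  deltas=[
    [0,-4,3,6,0],
    [0,-8,6,12,0],
    [0,-12,9,17.8,0],
    [0,-16,12,17.8,0],
    [0,-18.5,15.5,17.8,0],
    [0,-21,18.8,17.8,0],
    [0,-23,22.4,17.8,0],
    [0,-25,26,17.8,0],
    [0,-27,29.6,17.8,0],
    [0,-29,33.2,17.8,0],
  ],
)

```text
t: 1.78
eef_pos: [0.3748, -0.2665, 0.2438]
ee_rot: [-1.799, 1.57, -0.228]
force: [1.2, -0.4, 0.3]
width: 0.0872
```

```bash
python3 - <<'E'
from h import *
from station import *
st=get_state();print(st["eef_pos"],st["q"].round(2))
for P in ([0.471,0.129,0.16],): print(delta(st,P,[0,1]))
E
```

```text
[ 0.37480308 -0.26651195  0.24378383] [-0.19 -0.   -0.44  0.   -1.13 -1.38]
(array([ 8.38, -9.61, 39.55]), np.float64(-0.001222573969187124))
```

>>> step_arm(
  deltas=[
    [0.5,-1,4,0,0],
    [1.5,-2,8,0,0],
    [2.5,-3,12,0,0],
    [3.5,-4,16,0,0],
    [4.5,-5,20,0,0],
    [5.5,-6,24,0,0],
    [6.5,-7,28,0,0],
    [7.5,-8,32,0,0],
    [8.3,-9,35.5,0,0],
    [8.3,-9,36.6,0,0],
  ],
)

```text
t: 2.62
eef_pos: [0.4659, 0.1019, 0.1594]
ee_rot: [-2.639, 1.571, -1.065]
force: [0.5, -0.6, -0.5]
width: 0.0875
```

```bash
python3 - <<'E'
from h import *
from station import *
f,st=snap("w1"); 
print(get_state()["eef_pos"],st["eef_pos"],st["qd"].round(2))
m=masks_of("bearing","wrist")
for x in m[:3]: print(x["conf"],x["extent"])
if m: np.save("pics/w1m.npy",m[0]["mask"])
E
```

```text
[0.46549821 0.1017101  0.15984992] [0.46587703 0.10189003 0.15940948] [ 0.22  0.01  0.03 -0.   -0.05 -0.2 ]
0.76 [276.9, 177.7, 335.6, 241.3]
0.74 [445.5, 208.0, 548.0, 256.7]
```

View pics/w1.png

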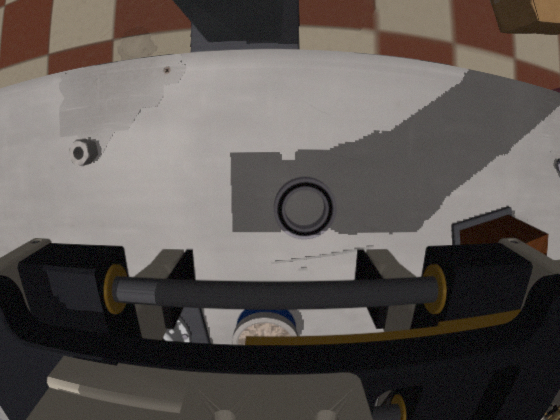

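```bash
python3 - <<'E'
from h import *
from station import *
f=load("pics/w1.npz")
st={"eef_pos":f["eef_pos"],"ee_rot":f["ee_rot"]}
m=np.load("pics/w1m.npy")
C=cloud(f,st); P=C[m]; print(P[:,2].min(),np.median(P[:,2]),P[:,2].max(), C[150,350])
T=P[P[:,2]>0.010]; print("top pts",len(T),T.min(0),T.max(0),((T.min(0)+T.max(0))/2))
c,_=cv2.findContours(m.astype(np.uint8),0,2); c=max(c,key=cv2.contourArea)[:,0]
Q=on_plane(f,c[:,0],c[:,1],0.012,st); print((Q.min(0)+Q.max(0))/2,Q.max(0)-Q.min(0))
s=get_state();print(s["t"],s["eef_pos"],s["qd"].round(3),s["q"].round(2))
for z in (0,0.0): print(delta(s,[0.471,0.129,0.16],[0,1]))
E
```

```text
-0.0021635446674960757 0.012126575108566351 0.3002499096661204 [ 4.14991581e-01  1.71717987e-01 -3.92398739e-04]
top pts 1747 [0.39320446 0.10061886 0.01008014] [0.4976521  0.15705268 0.30024991] [0.44542828 0.12883577 0.15516503]
[0.46797216 0.1288478  0.012     ] [0.05902392 0.05646518 0.        ]
2.7167 [0.46490665 0.09994776 0.1601108 ] [-0.044 -0.03  -0.023 -0.003 -0.012  0.036] [ 0.63  0.1  -0.53  0.   -0.93 -2.19]
(array([ 0.01, -0.62,  2.9 ]), np.float64(0.19756341354106155))
(array([ 0.01, -0.62,  2.9 ]), np.float64(0.19756341354106155))
```

```bash
python3 - <<'E'
from h import *
from station import *
f=load("pics/w1.npz")
st={"eef_pos":f["eef_pos"],"ee_rot":f["ee_rot"]}
C=cloud(f,st)
near=(np.hypot(C[...,0]-.469,C[...,1]-.129)<.04)&(C[...,2]>.009)&(C[...,2]<.02)
T=C[near];print(len(T),T.min(0),T.max(0),np.median(T[:,2]))
from scipy.optimize import least_squares
# circle fit to outer hull
h=cv2.convexHull((T[:,:2]*1e5).astype(np.float32))[:,0]/1e5
r=least_squares(lambda p:np.hypot(h[:,0]-p[0],h[:,1]-p[1])-p[2],[.469,.129,.029],loss="soft_l1",f_scale=.0005);print("outer",r.x)
g=cv2.cvtColor(f["pixels"],cv2.COLOR_RGB2GRAY)
cv2.imwrite("pics/w1c.png",cv2.resize(f["pixels"][165:255,260:350,::-1],None,fx=6,fy=6,interpolation=cv2.INTER_CUBIC))
# dark seal
d=(g<70)&(np.hypot(C[...,0]-.469,C[...,1]-.129)<.035); 
v,u=np.where(d);Q=on_plane(f,u,v,.0125,st);print(len(u),(Q.min(0)+Q.max(0))/2,Q.max(0)-Q.min(0),np.median(Q,0))
h=cv2.convexHull((Q[:,:2]*1e5).astype(np.float32))[:,0]/1e5
r=least_squares(lambda p:np.hypot(h[:,0]-p[0],h[:,1]-p[1])-p[2],[.469,.129,.025],loss="soft_l1",f_scale=.0005);print("seal",r.x)
E
```

```text
1780 [0.44054884 0.1006116  0.00905003] [0.4976521  0.15744206 0.0146491 ] 0.01225802171184015
outer [0.4692398  0.12896066 0.02892825]
19452 [0.61767851 0.26045579 0.0125    ] [3.56791914e-01 3.19675894e-01 1.11022302e-16] [0.63853886 0.23021694 0.0125    ]
seal [0.62001584 0.23067325 0.20538101]
```

View pics/w1c.png

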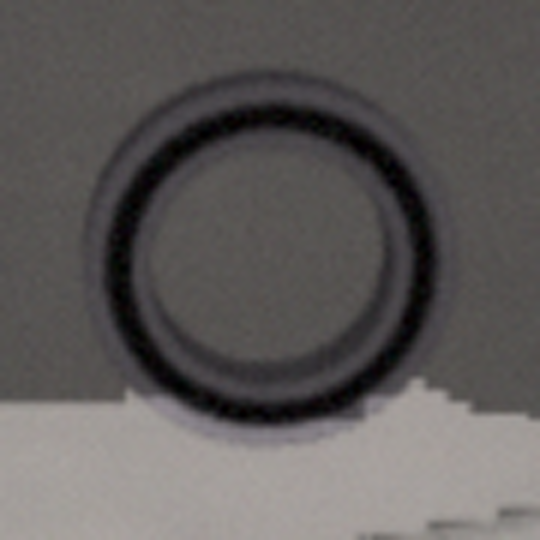

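>>> step_arm(
  deltas=[
    [2,-0.4,2.9,0.2,0],
    [5,-0.45,2.9,0.2,0],
    [8.5,-0.45,2.9,0.2,0],
    [12,-0.45,2.9,0.2,0],
    [13.9,-0.45,2.9,0.2,0],
    [13.9,-0.45,2.9,0.2,0],
    [13.9,-0.45,2.9,0.2,0.5],
    [13.9,-0.45,2.9,0.2,0.5],
    [13.9,-0.45,2.9,0.2,0.5],
    [13.9,-0.45,2.9,0.2,0.5],
  ],
  squeeze=35,
)

```text
t: 3.55
eef_pos: [0.4696, 0.1267, 0.0225]
ee_rot: [-0.91, 1.569, 0.657]
force: [0.4, -0.3, 0.5]
width: 0.0664
```

>>> step_arm(
  deltas=[
    [0.25,0,0.2,0,0.4],
    [0.25,0,0.2,0,0.4],
    [0.25,0,0.2,0,1],
    [0.25,0,0.2,0,1],
    [0.25,0,0.2,0,1],
    [0.25,0,0.2,0,1],
    [-3,0,0.2,0,1],
    [-7,0,0.2,0,1],
    [-11,0,0.2,0,1],
    [-11,0,0.2,0,1],
  ],
)

```text
t: 4.38
eef_pos: [0.4723, 0.1303, 0.1383]
ee_rot: [-1.09, 1.561, 0.479]
force: [1.4, 1.5, -2.0]
width: 0.0563
```

```bash
python3 - <<'E'
from h import *
from station import *
f,st=snap("w2"); print(st["t"],st["eef_pos"],st["width"],st["force"],st["qd"].round(3))
E
```

```text
4.3833 [0.47230429 0.13034962 0.1383276 ] 0.05634664570163267 [ 1.35925506  1.53530566 -1.96383506] [-0.     0.068 -0.084 -0.031  0.151  0.   ]
```

View pics/w2.png

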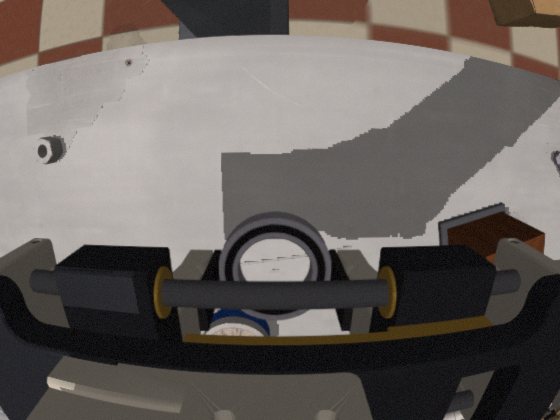

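```bash
python3 - <<'E'
from h import *
from station import *
f=load("pics/w2.npz"); st={"eef_pos":f["eef_pos"],"ee_rot":f["ee_rot"]}
# cloud in tool coords
C=cloud(f,st); M=axes(st); L=(C-st["eef_pos"])@M   # tool coords
g=cv2.cvtColor(f["pixels"],cv2.COLOR_RGB2GRAY)
sel=(L[...,0]>-0.005)&(L[...,0]<0.03)&(np.abs(L[...,1])<.04)&(np.abs(L[...,2])<.027)
P=L[sel]; print(len(P),np.percentile(P[:,0],[5,25,50,75,95]).round(4))
A=np.c_[P[:,1:],np.ones(len(P))]
k=np.ones(len(P),bool)
for _ in range(5):
    c=np.linalg.lstsq(A[k],P[k,0],rcond=None)[0]; r=P[:,0]-A@c; k=np.abs(r)<.0015
print("top plane x=",c.round(4),k.sum())
Q=P[k]; 
from scipy.optimize import least_squares
h=Q[Q[:,1]>0.0]; rr=np.hypot(h[:,1],h[:,2])
hull=cv2.convexHull((h[:,1:]*1e5).astype(np.float32))[:,0]/1e5; hull=hull[hull[:,0]>.008]
print(least_squares(lambda p:np.hypot(hull[:,0]-p[0],hull[:,1]-p[1])-.029,[0,0],loss="soft_l1",f_scale=.0005).x)
s=get_state(); print(s["eef_pos"],delta(s,[.685,-.035,.22],[0,1]))
E
```

```text
4387 [0.0062 0.0069 0.0074 0.0081 0.0157]
top plane x= [0.0017 0.0034 0.0073] 3621
[ 0.0006822  -0.00055241]
[0.47092812 0.12985586 0.1352184 ] (array([ -8.42, -21.5 , -16.39]), np.float64(-0.16829283418508112))
```

>>> step_arm(
  deltas=[
    [-3,-2,-1.5,0,1],
    [-6,-5,-3.8,0,1],
    [-8.4,-8.2,-6.3,0,1],
    [-8.4,-11.4,-8.7,0,1],
    [-8.4,-14.6,-11.1,0,1],
    [-8.4,-17.8,-13.6,0,1],
    [-8.4,-20.5,-15.6,0,1],
    [-8.4,-21.5,-16.4,0,1],
    [-8.4,-21.5,-16.4,0,1],
    [-8.4,-21.5,-16.4,0,1],
  ],
)

```text
t: 5.27
eef_pos: [0.6828, -0.037, 0.2124]
ee_rot: [1.644, 1.566, -3.074]
force: [0.0, 0.2, -1.8]
width: 0.0564
```

```bash
python3 - <<'E'
from h import *
from station import *
f,st=snap("w3"); print(st["t"],st["eef_pos"],st["width"],st["qd"].round(3))
C=cloud(f,st)
near=(np.hypot(C[...,0]-.611,C[...,1]+.033)<.08)
for lo,hi in ((.073,.078),(.042,.046),(.036,.040),(.008,.012)):
    m=near&(C[...,2]>lo)&(C[...,2]<hi)
    if m.sum()>5:
        T=C[m]; print(lo,m.sum(),T.min(0).round(4),T.max(0).round(4),T.mean(0).round(4))
m=near&(C[...,2]>.070)&(C[...,2]<.09); print(m.sum(), [a.mean() for a in np.where(m)])
E
```

```text
5.2667 [ 0.6828208  -0.03697595  0.21239208] 0.05643263644503296 [ 0.026 -0.036 -0.021 -0.001  0.    -0.007]
0.073 988 [ 0.6007 -0.0489  0.073 ] [ 0.6309 -0.0173  0.0779] [ 0.6157 -0.0329  0.0755]
0.042 320 [ 0.5948 -0.055   0.0421] [ 0.6379 -0.0114  0.0458] [ 0.6146 -0.0339  0.0437]
0.036 1148 [ 0.5867 -0.0622  0.036 ] [ 0.6454 -0.004   0.04  ] [ 0.6161 -0.0333  0.0376]
0.008 6506 [ 0.5524 -0.0967  0.008 ] [0.6786 0.0298 0.012 ] [ 0.6151 -0.0331  0.0097]
1211 [np.float64(132.73327828241122), np.float64(279.6465730800991)]
```

View pics/w3.png

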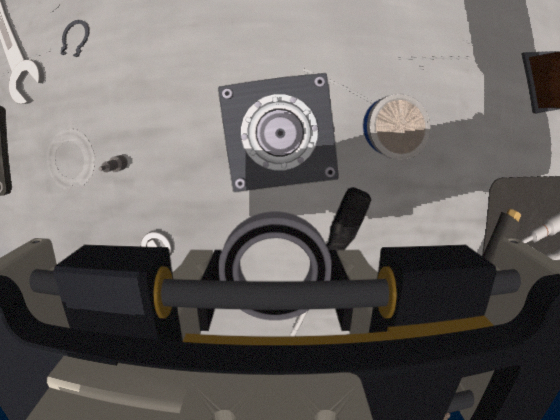

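```bash
python3 - <<'E'
from h import *
from station import *
s=get_state(); print(s["t"],s["eef_pos"],axes(s).round(4).tolist(),delta(s,[.6167,-.0327,.108],[0,1]))
E
```

```text
5.3167 [ 0.68251003 -0.03626376  0.21317044] [[-0.004, -1.0, 0.0044], [-0.0002, 0.0044, 1.0], [-1.0, 0.004, -0.0002]] (array([10.54,  6.54,  0.33]), np.float64(-0.25004793818929727))
```

>>> step_arm(
  deltas=[
    [1,2.5,0.3,0,1],
    [3,5,0.3,0,1],
    [6,6.5,0.3,0,1],
    [9,6.5,0.3,0,1],
    [10.5,6.5,0.3,0,1],
    [10.5,6.5,0.3,0,1],
    [10.5,6.5,0.3,0,1],
    [10.5,6.5,0.3,0,1],
    [10.5,6.5,0.3,0,1],
    [10.5,6.5,0.3,0,1],
  ],
)

```text
t: 6.15
eef_pos: [0.6194, -0.0325, 0.112]
ee_rot: [-1.371, 1.568, 0.197]
force: [-0.3, 0.1, -1.5]
width: 0.0563
```

```bash
python3 - <<'E'
from h import *
from station import *
f,st=snap("w4"); print(st["t"],st["eef_pos"],st["force"],st["qd"].round(3))
cv2.imwrite("pics/w4c.png",cv2.resize(f["pixels"][170:370,180:370,::-1],None,fx=3,fy=3))
print(delta(st,[.6167,-.0327,.0643],[0,1]))
E
```

```text
6.15 [ 0.61942584 -0.03248285  0.11201824] [-0.30340955  0.08881462 -1.53571615] [-0.001  0.005 -0.003 -0.003  0.001 -0.   ]
(array([ 4.77,  0.28, -0.02]), np.float64(-0.17341457017298012))
```

View pics/w4c.png

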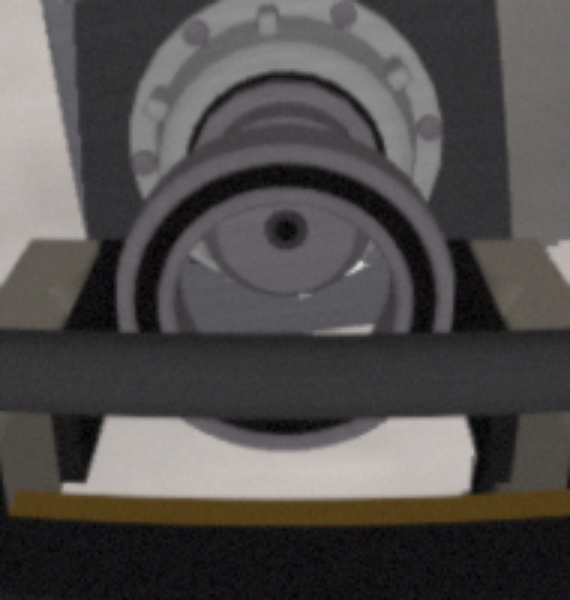

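>>> step_arm(
  deltas=[
    [0,0.28,0,0,1],
    [0,0.28,0,0,1],
    [0,0.28,0,0,1],
    [0.6,0.28,0,0,1],
    [1.2,0.28,0,0,1],
    [1.8,0.28,0,0,1],
    [2.4,0.28,0,0,1],
    [3.0,0.28,0,0,1],
    [3.6,0.28,0,0,1],
    [3.6,0.28,0,0,1],
  ],
)

```text
t: 7.03
eef_pos: [0.6154, -0.0328, 0.0729]
ee_rot: [1.716, 1.569, -3.0]
force: [0.5, 0.8, -1.8]
width: 0.0564
```

>>> step_arm(
  deltas=[
    [0.2,-0.05,0,0,1],
    [0.4,-0.05,0,0,1],
    [0.6,-0.05,0,0,1],
    [0.8,-0.05,0,0,1],
    [0.9,-0.05,0,0,1],
    [1.0,-0.05,0,0,1],
    [1.1,-0.05,0,0,1],
    [1.1,-0.05,0,0,1],
    [1.1,-0.05,0,0,1],
    [1.1,-0.05,0,0,1],
  ],
)

```text
t: 7.87
eef_pos: [0.6164, -0.0328, 0.0637]
ee_rot: [-1.437, 1.571, 0.13]
force: [0.5, 0.6, -1.1]
width: 0.0564
```

>>> step_arm(
  deltas=[
    [0.1,0,0,0,1],
    [0.2,0,0,0,1],
    [0.3,0,0,0,1],
    [0.3,0,0,0,1],
    [0.3,0,0,0,1],
    [0.3,0,0,0,1],
    [0.3,0,0,0,1],
    [0.3,0,0,0,1],
    [0.3,0,0,0,1],
    [0.3,0,0,0,1],
  ],
)

```text
t: 8.7
eef_pos: [0.6164, -0.0328, 0.0634]
ee_rot: [-1.747, 1.569, -0.178]
force: [-9.0, 2.0, 21.0]
width: 0.0564
```

>>> step_arm(
  deltas=[
    [-0.2,0,0,0,1],
    [-0.2,0,0,0,0],
    [-0.2,0,0,0,0],
    [-0.2,0,0,0,0],
    [-0.2,0,0,0,0],
    [-0.2,0,0,0,0],
    [-4,0,0,0,0],
    [-8,0,0,0,0],
    [-12,-1.5,1,0,0],
    [-16,-4,4,0,0],
  ],
)

```text
t: 9.53
eef_pos: [0.6491, -0.003, 0.2125]
ee_rot: [-1.608, 1.569, -0.042]
force: [1.3, 1.0, 0.1]
width: 0.0875
```

```bash
python3 - <<'E'
from h import *
from station import *
f,st=snap("w5"); print(st["t"],st["eef_pos"],st["width"],st["force"],st["qd"].round(3))
C=cloud(f,st)
near=(np.hypot(C[...,0]-.616,C[...,1]+.033)<.032)
for lo,hi in ((.073,.078),(.050,.062)):
    m=near&(C[...,2]>lo)&(C[...,2]<hi); T=C[m]
    print(lo,m.sum(),T.min(0).round(4),T.max(0).round(4),np.median(T,0).round(4))
cv2.imwrite("pics/w5c.png",cv2.resize(f["pixels"][80:330,150:450,::-1],None,fx=2.4,fy=2.4))
print(delta(st,[.52,.333,.26],[0,1]))
E
```

```text
9.5333 [ 0.64912962 -0.00296122  0.21247016] 0.08752672513057441 [1.30682883 0.99980454 0.08646112] [ 0.334  0.101  0.997 -0.005 -0.879 -0.333]
0.073 917 [ 0.6004 -0.0478  0.073 ] [ 0.6304 -0.0178  0.0779] [ 0.6154 -0.0327  0.0757]
0.05 1752 [ 0.588  -0.062   0.0501] [ 0.6445 -0.0049  0.0617] [ 0.6133 -0.0312  0.0563]
(array([-4.78, 13.07, 33.53]), np.float64(-0.2880178123558039))
```

View pics/w5c.png

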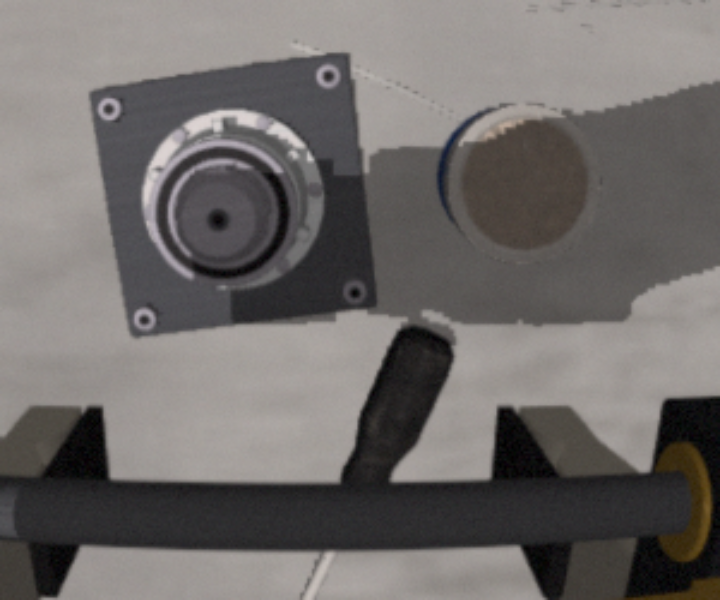

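>>> step_arm(
  deltas=[
    [-1.5,0.5,3.5,0,0],
    [-3,1,7,0,0],
    [-4.5,2,11,0,0],
    [-6,3,15,0,0],
    [-7,4,19,0,0],
    [-7.5,4.5,23,0,0],
    [-8,5,27,0,0],
    [-8,5.5,30.5,0,0],
    [-8,6,32.5,0,0],
    [-8,6,33,0,0],
  ],
)

```text
t: 10.42
eef_pos: [0.5891, 0.3325, 0.2878]
ee_rot: [1.743, 1.57, -2.97]
force: [-0.0, -0.9, 0.8]
width: 0.0879
```

```bash
python3 - <<'E'
from h import *
from station import *
f,st=snap("w6"); print(st["t"],st["eef_pos"],st["qd"].round(3))
E
```

```text
10.4167 [0.58908881 0.33252799 0.2877706 ] [ 0.018  0.039  0.049  0.006 -0.026 -0.023]
```

View pics/w6.png

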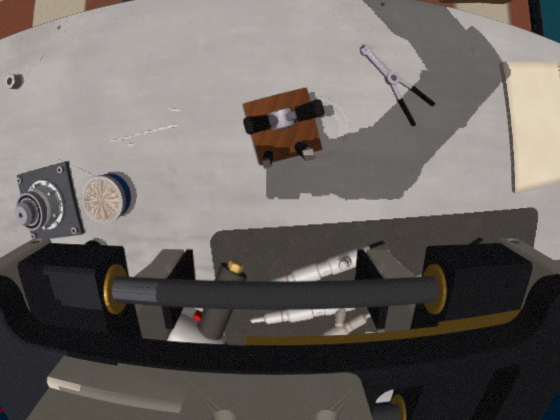

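```bash
python3 - <<'E'
from h import *
f=load("pics/w6.npz"); st={"eef_pos":f["eef_pos"],"ee_rot":f["ee_rot"]}
C=cloud(f,st)
v,u=np.mgrid[:420,:560]
box=(u>225)&(u<345)&(v>75)&(v<175)
for lo,hi in ((.17,.19),(.15,.17),(.13,.15),(.07,.08)):
    m=box&(C[...,2]>lo)&(C[...,2]<hi); n,lab,stt,cen=cv2.connectedComponentsWithStats(m.astype(np.uint8))
    for i in range(1,n):
        if stt[i,4]>15:
            T=C[lab==i]; print(lo,stt[i,4],cen[i].round(1),T.min(0).round(4),T.max(0).round(4),T.mean(0).round(4))
m=box&(C[...,2]>.075)&(C[...,2]<.08)&(f["pixels"][...,0]>70)
T=C[m]; print("block rect",cv2.minAreaRect((T[:,:2]*1000).astype(np.float32)))
m=box&(C[...,2]>.1725)&(C[...,2]<.19)&(v<140); T=C[m]; print("grips rect",cv2.minAreaRect((T[:,:2]*1000).astype(np.float32)),np.percentile(T[:,2],[5,50,95]))
# small pliers length
cv2.imwrite("pics/w6c.png",cv2.resize(f["pixels"][40:180,220:450,::-1],None,fx=3.4,fy=3.4,interpolation=cv2.INTER_CUBIC))
for p in ((365,48),(413,123),(432,103),(393,78)): print(on_plane(f,p[0],p[1],.01,st).round(3))
E
```

```text
0.17 195 [317.1 107.7] [0.4953 0.3597 0.1701] [0.5094 0.3698 0.1791] [0.5023 0.3645 0.1759]
0.17 195 [249.8 124.9] [0.5098 0.3075 0.17  ] [0.5224 0.318  0.1795] [0.516  0.3128 0.1762]
0.17 115 [308.3 154.1] [0.5341 0.3541 0.1703] [0.5435 0.3636 0.1759] [0.5389 0.3583 0.174 ]
0.15 138 [307.8 110.8] [0.4965 0.355  0.1501] [0.5101 0.3646 0.1693] [0.5042 0.3589 0.1601]
0.15 99 [258.5 123.1] [0.5084 0.3149 0.15  ] [0.5218 0.3213 0.1699] [0.5145 0.3188 0.1603]
0.15 49 [303.1 150.7] [0.5335 0.3532 0.1506] [0.5434 0.3599 0.1697] [0.5372 0.3552 0.1618]
0.15 92 [266.5 162.7] [0.5435 0.3213 0.1507] [0.5514 0.3288 0.1665] [0.5472 0.3252 0.1616]
0.13 116 [299.8 112.8] [0.4978 0.3494 0.13  ] [0.5114 0.359  0.1494] [0.5051 0.354  0.1393]
0.13 88 [264.8 122.1] [0.5069 0.3202 0.1301] [0.5205 0.3268 0.1497] [0.5136 0.3232 0.1391]
0.13 24 [301.  147.7] [0.5338 0.3531 0.1309] [0.5409 0.3603 0.1499] [0.5362 0.3552 0.14  ]
0.13 17 [267.2 156.8] [0.5437 0.3216 0.1301] [0.546  0.3287 0.1492] [0.5444 0.3253 0.1406]
0.07 1027 [276.3 102.4] [0.4755 0.2982 0.075 ] [0.5064 0.3685 0.0799] [0.4915 0.3336 0.0777]
0.07 1819 [286.7 139.9] [0.5081 0.3077 0.0754] [0.5595 0.3821 0.08  ] [0.5321 0.3447 0.0777]
block rect ((516.927001953125, 340.49200439453125), (70.53260040283203, 70.58324432373047), 14.417205810546875)
grips rect ((509.3404846191406, 338.6026611328125), (13.733827590942383, 63.111026763916016), 15.232073783874512) [0.17389918 0.1767801  0.17819834]
[0.409 0.449 0.01 ]
[0.506 0.518 0.01 ]
[0.476 0.547 0.01 ]
[0.447 0.488 0.01 ]
```

View pics/w6c.png

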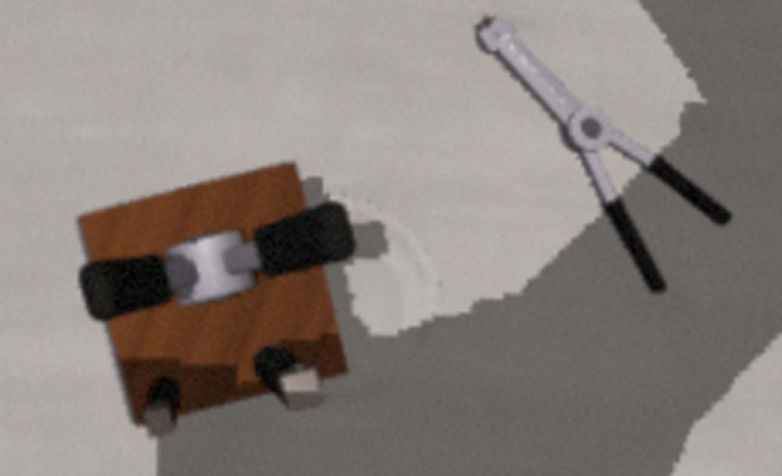

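```bash
python3 - <<'E'
from h import *
from station import *
s=get_state(); print(s["t"],s["eef_pos"],axes(s).round(4).tolist(),delta(s,[.5093,.3386,.23],[-.256,.967]),s["q"].round(2))
E
```

```text
10.4667 [0.58950335 0.33159367 0.2877301 ] [[-0.0008, -1.0, 0.0003], [-0.0005, 0.0003, 1.0], [-1.0, 0.0008, -0.0005]] (array([5.78, 8.02, 0.7 ]), np.float64(-14.846061575773746)) [ 0.8   0.34  0.08 -0.   -1.32 -2.37]
```

>>> step_arm(
  deltas=[
    [0,2,0.2,-5,0],
    [0,5,0.5,-10,0],
    [0,7.5,0.7,-14.8,0],
    [2,8,0.7,-14.8,0],
    [4,8,0.7,-14.8,0],
    [5.8,8,0.7,-14.8,0],
    [5.8,8,0.7,-14.8,0],
    [5.8,8,0.7,-14.8,0],
    [5.8,8,0.7,-14.8,0],
    [5.8,8,0.7,-14.8,0],
  ],
)

```text
t: 11.3
eef_pos: [0.5112, 0.3361, 0.2321]
ee_rot: [-1.159, 1.569, 0.667]
force: [0.0, -0.4, 0.1]
width: 0.0879
```

```bash
python3 - <<'E'
from h import *
from station import *
f,st=snap("w7"); print(st["t"],st["eef_pos"],st["qd"].round(3),axes(st).round(4).tolist(),st["q"].round(2))
print(delta(st,[.5093,.3386,.156],[-.256,.967]))
print(project(f,np.array([[.516,.3128,.176],[.5023,.3645,.1759]]),st))
C=cloud(f,st);v,u=np.mgrid[:420,:560]
m=(C[...,2]>.1725)&(C[...,2]<.19)&(np.hypot(C[...,0]-.509,C[...,1]-.339)<.05)
cv2.imwrite("pics/w7c.png",cv2.resize(f["pixels"][120:320,150:410,::-1],None,fx=3,fy=3))
T=C[m]; n,lab,stt,cen=cv2.connectedComponentsWithStats(m.astype(np.uint8))
for i in range(1,n):
    if stt[i,4]>30: T=C[lab==i]; print(stt[i,4],cen[i].round(1),T.min(0).round(4),T.max(0).round(4),T.mean(0).round(4))
E
```

```text
11.3 [0.51119194 0.33605773 0.23214422] [ 0.004 -0.002 -0.002 -0.002  0.004 -0.003] [[0.0015, -0.9678, -0.2517], [0.0012, -0.2517, 0.9678], [-1.0, -0.0018, 0.0008]] [ 0.9   0.26 -0.15  0.   -1.15 -2.22]
(array([7.61, 0.13, 0.29]), np.float64(-0.24963583065991202))
[[239.01752824 238.35867928]
 [321.61246088 237.82687645]]
255 [238.  236.8] [0.5087 0.3071 0.1725] [0.5227 0.317  0.1789] [0.5149 0.312  0.1765]
251 [322.7 236.6] [0.4951 0.3603 0.1725] [0.5086 0.3701 0.1788] [0.5011 0.3648 0.1765]
48 [297.5 278.6] [0.5333 0.3532 0.1725] [0.5375 0.3617 0.1752] [0.5354 0.3578 0.174 ]
```

View pics/w7c.png

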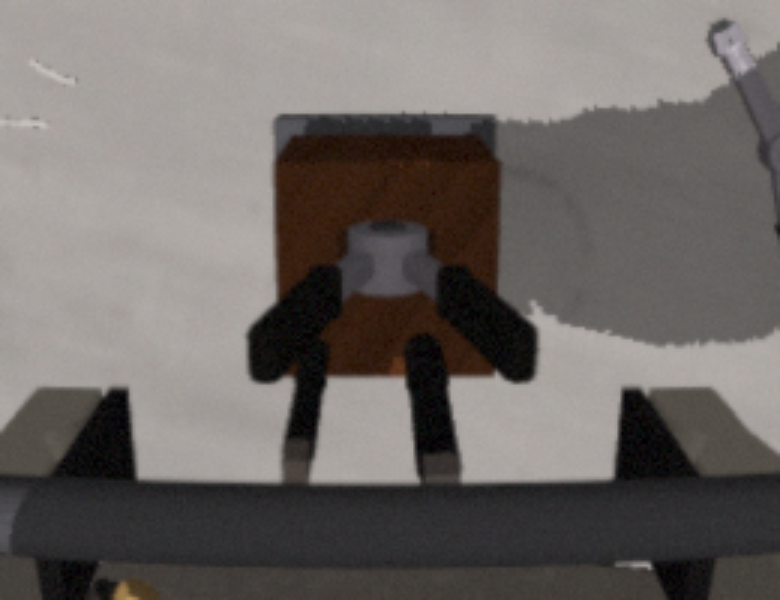

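>>> step_arm(
  deltas=[
    [0,0.2,0.3,0,0],
    [2.5,0.2,0.3,0,0],
    [5,0.2,0.3,0,0],
    [7,0.2,0.3,0,0],
    [7.6,0.2,0.3,0,0],
    [7.6,0.2,0.3,0,0],
    [7.6,0.2,0.3,0,0.3],
    [7.6,0.2,0.3,0,0.45],
    [7.6,0.2,0.3,0,0.45],
    [7.6,0.2,0.3,0,0.45],
  ],
  squeeze=8,
)

```text
t: 12.18
eef_pos: [0.508, 0.3389, 0.156]
ee_rot: [-0.986, 1.569, 0.84]
force: [-0.1, -0.1, 0.1]
width: 0.0668
```

>>> step_arm(
  deltas=[
    [0,0,0,0,0.45],
    [0,0,0,0,0.45],
    [0,0,0,0,0.45],
    [0,0,0,0,0.45],
    [0,0,0,0,0.45],
    [0,0,0,0,0.45],
    [0,0,0,0,0.45],
    [0,0,0,0,0.45],
    [0,0,0,0,0.45],
    [0,0,0,0,0.45],
  ],
)

```text
t: 13.02
eef_pos: [0.5082, 0.3388, 0.1556]
ee_rot: [-1.224, 1.569, 0.602]
force: [0.5, 0.0, 6.2]
width: 0.0636
```

>>> step_arm(
  deltas=[
    [0,0,0,0,0.31],
    [0,0,0,0,0.31],
    [0,0,0,0,0.31],
    [0,0,0,0,0.31],
    [0,0,0,0,0.31],
    [0,0,0,0,0.31],
    [0,0,0,0,0.31],
    [0,0,0,0,0.31],
    [-0.5,0,0,0,0.31],
    [-1,0,0,0,0.31],
  ],
  squeeze=30,
)

```text
t: 13.85
eef_pos: [0.507, 0.3379, 0.1643]
ee_rot: [1.974, 1.569, -2.483]
force: [0.2, -0.5, -1.7]
width: 0.0604
```

>>> step_arm(
  deltas=[
    [-1,0,0,0,0.31],
    [-2,0,0,0,0.31],
    [-3,0,0,0,0.31],
    [-4,0,0,0,0.31],
    [-5,0,0,0,0.31],
    [-6,0,0,0,0.31],
    [-7,0,0,0,0.31],
    [-8,0,0,0,0.31],
    [-9,0,0,0,0.31],
    [-10,0,0,0,0.31],
  ],
)

```text
t: 14.68
eef_pos: [0.5076, 0.3384, 0.2658]
ee_rot: [-0.404, 1.571, 1.421]
force: [-0.6, 0.1, -1.7]
width: 0.0605
```

```bash
python3 - <<'E'
from h import *
from station import *
f,st=snap("w8"); print(st["t"],st["eef_pos"],st["force"],st["width"])
cv2.imwrite("pics/w8c.png",cv2.resize(f["pixels"][100:340,140:420,::-1],None,fx=2.8,fy=2.8))
E
```

```text
14.6833 [0.5076017  0.33835156 0.26579102] [-0.57532095  0.11479262 -1.70076547] 0.06048961629996546
```

View pics/w8c.png

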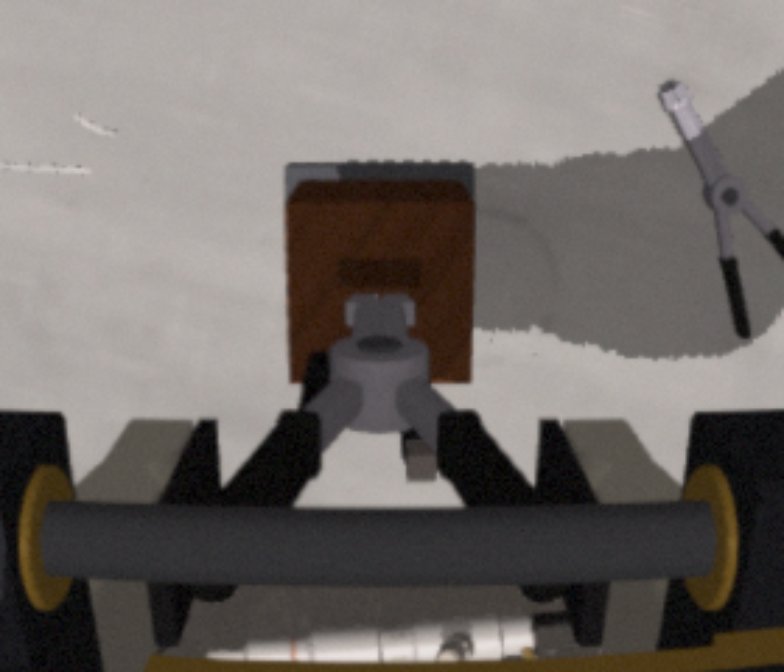

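```bash
python3 - <<'E'
from h import *
t=load("pics/top0.npz"); C=cloud(t)
m=(C[...,0]>.3)&(C[...,0]<.75)&(C[...,1]<-.3)&(C[...,1]>-.6)&(C[...,2]>.05)
xi=((C[...,0][m])//.05).astype(int);yi=((C[...,1][m])//.05).astype(int)
d={}
for a,b,z in zip(xi,yi,C[...,2][m]): d.setdefault((a,b),[]).append(z)
for k in sorted(d): print((round(k[0]*.05,2),round(k[1]*.05,2)),len(d[k]),round(min(d[k]),2),round(max(d[k]),2))
E
python3 -c "
import cv2
b=cv2.imread('pics/top0.png');cv2.imwrite('pics/t0r.png',cv2.resize(b[120:290,340:560],None,fx=3.5,fy=3.5))"
```

```text
(np.float64(0.3), np.float64(-0.5)) 149 0.67 0.69
(np.float64(0.3), np.float64(-0.45)) 599 0.62 0.71
(np.float64(0.3), np.float64(-0.4)) 404 0.63 0.71
(np.float64(0.3), np.float64(-0.35)) 18 0.65 0.7
(np.float64(0.35), np.float64(-0.5)) 521 0.58 0.67
(np.float64(0.35), np.float64(-0.45)) 65 0.61 0.67
(np.float64(0.4), np.float64(-0.6)) 75 0.05 0.2
(np.float64(0.4), np.float64(-0.55)) 112 0.07 0.64
(np.float64(0.4), np.float64(-0.5)) 206 0.57 0.65
(np.float64(0.45), np.float64(-0.6)) 410 0.06 0.42
(np.float64(0.45), np.float64(-0.55)) 493 0.05 0.37
(np.float64(0.45), np.float64(-0.5)) 15 0.18 0.21
(np.float64(0.5), np.float64(-0.6)) 512 0.36 0.47
(np.float64(0.5), np.float64(-0.55)) 985 0.05 0.42
(np.float64(0.5), np.float64(-0.5)) 16 0.18 0.21
(np.float64(0.55), np.float64(-0.6)) 341 0.06 0.47
(np.float64(0.55), np.float64(-0.55)) 315 0.11 0.42
(np.float64(0.55), np.float64(-0.5)) 265 0.05 0.4
(np.float64(0.6), np.float64(-0.55)) 1 0.36 0.36
(np.float64(0.6), np.float64(-0.5)) 458 0.05 0.4
```

View pics/t0r.png

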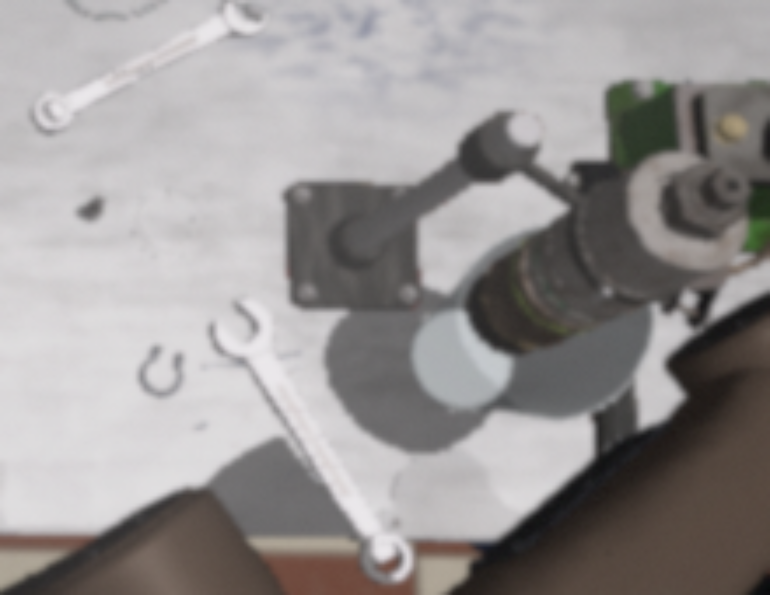

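>>> step_arm(
  deltas=[
    [-0.5,0.4,-2,0,0.31],
    [-1,1,-5,2,0.31],
    [-1,1.7,-9,6,0.31],
    [-1,2.4,-13,11,0.31],
    [-1,3.1,-17,16,0.31],
    [-1,3.9,-21,20,0.31],
    [-1,4.7,-25,24,0.31],
    [-1,5.4,-29,29,0.31],
    [-1,6.2,-33,29,0.31],
    [-1,6.9,-37,29,0.31],
  ],
)

```text
t: 15.57
eef_pos: [0.5334, -0.0393, 0.275]
ee_rot: [-0.611, 1.57, 0.709]
force: [1.7, -0.2, -0.8]
width: 0.0604
```

```bash
python3 - <<'E'
from h import *
from station import *
s=get_state(); print(s["t"],s["eef_pos"],s["q"].round(2),delta(s,[.55,-.284,.22],[.25,.968]))
E
```

```text
15.5667 [ 0.53339184 -0.03929944  0.27501938] [ 0.29  0.11 -0.25 -0.   -1.22 -2.12] (array([  5.5 ,  -7.7 , -23.29]), np.float64(0.0672854635981679))
```

>>> step_arm(
  deltas=[
    [0,-1,-3,0,0.31],
    [0,-2.2,-6.5,0,0.31],
    [0.5,-3.5,-10.5,0,0.31],
    [1.5,-4.8,-14.5,0,0.31],
    [3,-6,-18,0,0.31],
    [4.5,-7,-21,0,0.31],
    [5.5,-7.7,-23.3,0,0.31],
    [5.5,-7.7,-23.3,0,0.31],
    [5.5,-7.7,-23.3,0,0.31],
    [5.5,-7.7,-23.3,0,0.31],
  ],
)

```text
t: 16.4
eef_pos: [0.5505, -0.282, 0.2197]
ee_rot: [1.567, 1.57, 2.886]
force: [-0.1, 0.7, -1.2]
width: 0.0608
```

```bash
python3 - <<'E'
from h import *
from station import *
f,st=snap("w9"); print(st["t"],st["eef_pos"],st["width"],st["qd"].round(3))
for x in masks_of("clip","wrist")[:3]: print("clip",x["conf"],x["extent"])
E
```

```text
16.4 [ 0.55048236 -0.28204045  0.2197474 ] 0.06080836186611642 [ 0.021 -0.017  0.005  0.002  0.003  0.001]
clip 0.56 [243.7, 108.6, 276.6, 151.7]
```

View pics/w9.png

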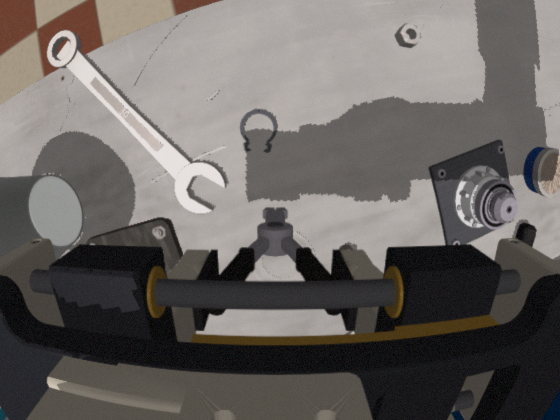

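```bash
python3 - <<'E'
from h import *
f=load("pics/w9.npz")
st={"eef_pos":f["eef_pos"],"ee_rot":f["ee_rot"]}
a=cv2.resize(f["pixels"][100:170,225:325,::-1],None,fx=7.5,fy=7.5,interpolation=cv2.INTER_CUBIC)
cv2.imwrite("pics/w9c.png",a)
b=cv2.resize(f["pixels"][190:265,225:325,::-1],None,fx=7.5,fy=7.5,interpolation=cv2.INTER_CUBIC)
cv2.imwrite("pics/w9d.png",b)
C=cloud(f,st);L=(C-st["eef_pos"])@axes(st)
for v in (207,212,217,222,228,234): print(v,[(u,L[v,u].round(4).tolist()) for u in (266,270,275,279,283)])
E
```

```text
207 [(266, [0.1372, 0.001, -0.0081]), (270, [0.1361, 0.0013, -0.0045]), (275, [0.2198, -0.0202, -0.0001]), (279, [0.1382, 0.0008, 0.0034]), (283, [0.1377, 0.0009, 0.0069])]
212 [(266, [0.1263, -0.0005, -0.0078]), (270, [0.1193, 0.0014, -0.0043]), (275, [0.1198, 0.0012, -0.0002]), (279, [0.119, 0.0014, 0.0032]), (283, [0.122, 0.0006, 0.0066])]
217 [(266, [0.1068, 0.0007, -0.0073]), (270, [0.1041, 0.0015, -0.0041]), (275, [0.1041, 0.0014, -0.0002]), (279, [0.1036, 0.0016, 0.003]), (283, [0.1054, 0.0011, 0.0061])]
222 [(266, [0.0719, 0.0073, -0.0063]), (270, [0.0686, 0.0083, -0.0036]), (275, [0.0683, 0.0083, -0.0002]), (279, [0.0692, 0.0081, 0.0025]), (283, [0.0745, 0.0064, 0.0054])]
228 [(266, [0.0593, 0.007, -0.006]), (270, [0.0594, 0.007, -0.0034]), (275, [0.0603, 0.0067, -0.0002]), (279, [0.0603, 0.0067, 0.0024]), (283, [0.0601, 0.0068, 0.005])]
234 [(266, [0.0564, 0.0039, -0.006]), (270, [0.055, 0.0044, -0.0034]), (275, [0.0548, 0.0045, -0.0002]), (279, [0.0558, 0.0041, 0.0024]), (283, [0.0564, 0.0039, 0.0049])]
```

View pics/w9c.png

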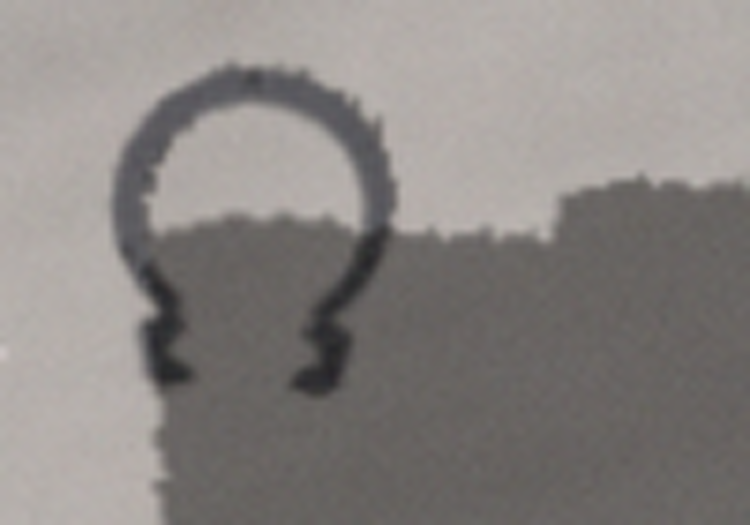

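View pics/w9d.png

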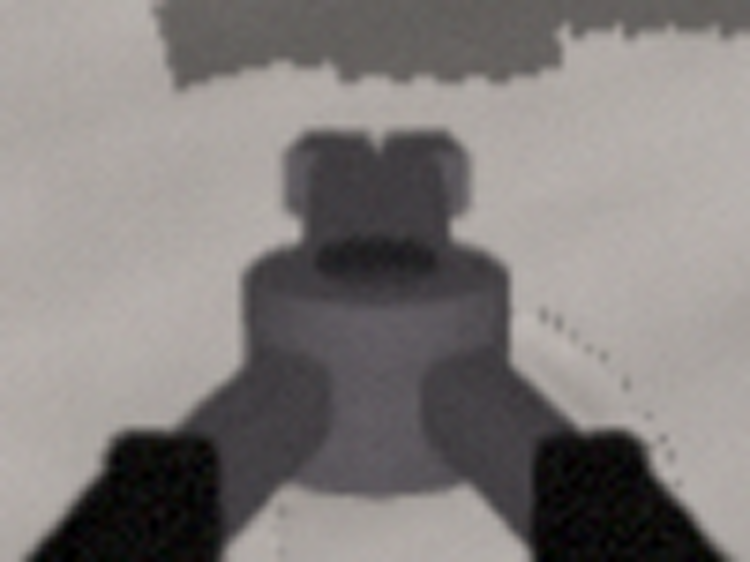

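```bash
python3 - <<'E'
from h import *
from scipy.optimize import least_squares, minimize
f=load("pics/w9.npz"); st={"eef_pos":f["eef_pos"],"ee_rot":f["ee_rot"]}
C=cloud(f,st); v,u=np.mgrid[:420,:560]
roi=(u>228)&(u<290)&(v>100)&(v<160)
z=C[...,2]; print(np.percentile(z[roi],[2,25,50,75,90,98]).round(4))
b=np.median(z[roi]); m=roi&(z>b+.0018)
g=f["pixels"].astype(int); 
im=np.zeros((60,62,3),np.uint8); im[...,1]=m[100:160,228:290]*255; 
cv2.imwrite("pics/w9z.png",np.hstack([cv2.resize(im,None,fx=6,fy=6,interpolation=0),cv2.resize(f["pixels"][100:160,228:290,::-1],None,fx=6,fy=6,interpolation=0)]))
Q=on_plane(f,u[m],v[m],.0035,st)[:,:2]
print(len(Q),Q.min(0),Q.max(0),cv2.minAreaRect((Q*1000).astype(np.float32)))
# model occupancy
def inside(p,q):
    c,s=np.cos(p[2]),np.sin(p[2]); d=q-p[:2]; x=d@[c,s]; y=d@[-s,c]; r=np.hypot(x,y)
    body=(r>.0165)&(r<.0215)&~((x>0)&(np.abs(y)<.010))
    lug=(x>.015)&(x<.026)&(np.abs(y)>.008)&(np.abs(y)<.0135)
    return body|lug
# score: area overlap over grid of ROI pixels
q=on_plane(f,u[roi],v[roi],.0035,st)[:,:2]; occ=m[roi]
dark=g.sum(-1)[roi]/3
best=None
def sc(p): i=inside(p,q); return (i&occ).sum()-.5*(i&~occ).sum()-.5*(~i&occ).sum()
rng=np.random.default_rng(0)
p=np.array([Q[:,0].mean()-.003,Q[:,1].mean(),-.25]); s=sc(p)
for k in range(6000):
    w=p+rng.normal(size=3)*[.002,.002,.1]*(1 if k<2500 else .25)
    t=sc(w)
    if t>=s: p,s=w,t
print(p,s,occ.sum(),np.degrees(p[2]))
np.save("pics/ring_pose.npy",p)
E
```

```text
[-0.002  -0.0008 -0.0002  0.0005  0.0026  0.004 ]
471 [ 0.44665944 -0.31526596] [ 0.51387889 -0.24537679] ((482.2943115234375, -281.0627136230469), (63.894161224365234, 62.62063980102539), 79.84049987792969)
[ 0.47884109 -0.28301911 -0.29117002] 300.5 471 -16.68281327363769
```

View pics/w9z.png

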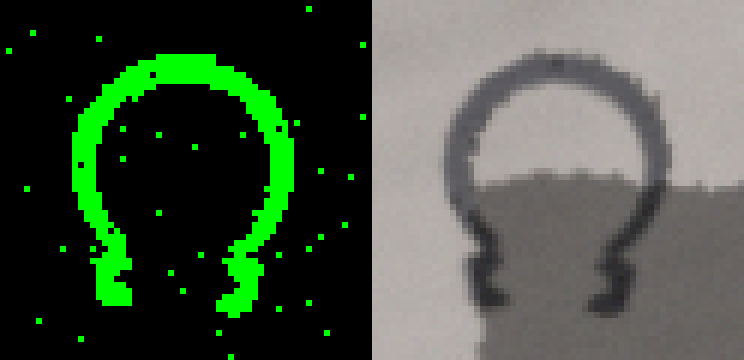

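```bash
python3 - <<'E'
from h import *
f=load("pics/w9.npz"); st={"eef_pos":f["eef_pos"],"ee_rot":f["ee_rot"]}
C=cloud(f,st);L=(C-st["eef_pos"])@axes(st)
for v in range(204,264,2): print(v,L[v,274:277].mean(0).round(4), L[v,267:269].mean(0).round(4))
# earlier frames: w8, and w7 in block (vertical reference)
for n in ("w8","w7","w6"):
    f=load(f"pics/{n}.npz"); st={"eef_pos":f["eef_pos"],"ee_rot":f["ee_rot"]}
    C=cloud(f,st);L=(C-st["eef_pos"])@axes(st)
    if n=="w8":
        for v in range(196,262,3): print(n,v,L[v,274:277].mean(0).round(4),L[v,264:267].mean(0).round(4))
    if n=="w7":
        for v in range(190,225,2): print(n,v,C[v,276:280].mean(0).round(4),L[v,276:280].mean(0).round(4))
E
```

```text
204 [ 2.191e-01 -1.650e-02 -1.000e-04] [ 0.2205 -0.0168 -0.0087]
206 [ 2.206e-01 -1.920e-02 -1.000e-04] [ 0.221  -0.0193 -0.0087]
208 [ 1.638e-01 -6.800e-03 -1.000e-04] [ 0.1334  0.0011 -0.0067]
210 [ 1.264e-01  1.200e-03 -1.000e-04] [ 0.1272  0.001  -0.0066]
212 [ 0.1195  0.0013 -0.0002] [ 0.1208  0.001  -0.0064]
214 [ 0.1132  0.0014 -0.0002] [ 0.1137  0.0012 -0.0063]
216 [ 0.1074  0.0013 -0.0002] [ 0.108   0.0012 -0.0061]
218 [ 0.1009  0.0016 -0.0002] [ 0.1016  0.0014 -0.006 ]
220 [ 0.0958  0.0015 -0.0002] [ 0.0955  0.0016 -0.0059]
222 [ 0.0692  0.0081 -0.0002] [ 0.0737  0.0067 -0.0054]
224 [ 0.0641  0.0083 -0.0002] [ 0.0653  0.0079 -0.0052]
226 [ 0.062   0.0075 -0.0002] [ 0.0641  0.0069 -0.0052]
228 [ 0.0596  0.0069 -0.0002] [ 0.0601  0.0068 -0.0051]
230 [ 0.0559  0.0068 -0.0002] [ 0.0562  0.0067 -0.005 ]
232 [ 0.0551  0.0057 -0.0002] [ 0.0561  0.0054 -0.005 ]
234 [ 0.0548  0.0045 -0.0002] [ 0.0563  0.004  -0.005 ]
236 [ 0.0554  0.0029 -0.0002] [ 0.0562  0.0026 -0.005 ]
238 [ 0.0552  0.0017 -0.0002] [ 0.056   0.0014 -0.005 ]
240 [ 0.0553  0.0003 -0.0002] [ 0.0545  0.0005 -0.005 ]

[... 2233 characters left out ...]
.5021 0.3355 0.1013] [0.1308 0.0092 0.0017]
w7 202 [0.5038 0.336  0.1011] [0.131  0.0074 0.0017]
w7 204 [0.5055 0.3364 0.1013] [0.1309 0.0057 0.0017]
w7 206 [0.5072 0.3369 0.1013] [0.1309 0.0039 0.0017]
w7 208 [0.509  0.3373 0.1009] [0.1313 0.002  0.0017]
w7 210 [0.5107 0.3378 0.1013] [0.1309 0.0003 0.0017]
w7 212 [0.5124 0.3382 0.1014] [ 0.1308 -0.0015  0.0017]
w7 214 [0.5141 0.3387 0.1013] [ 0.1308 -0.0033  0.0017]
w7 216 [0.5159 0.3391 0.1013] [ 0.1309 -0.0051  0.0017]
w7 218 [0.5227 0.341  0.0835] [ 0.1487 -0.0121  0.0018]
w7 220 [0.5263 0.342  0.0777] [ 0.1545 -0.0158  0.0019]
w7 222 [0.5281 0.3425 0.0779] [ 0.1543 -0.0177  0.0019]
w7 224 [0.5302 0.3431 0.0775] [ 0.1547 -0.0198  0.0019]
```

```bash
python3 - <<'E'
from h import *
from station import *
s=get_state(); print(s["t"],s["eef_pos"],axes(s).round(4).tolist(),delta(s,[.4971,-.288,.168],[.287,.958]))
E
```

```text
16.5 [ 0.55108376 -0.28122574  0.2205273 ] [[0.0011, -0.9688, 0.2477], [-0.0002, 0.2477, 0.9688], [-1.0, -0.0011, 0.0001]] (array([ 5.25,  5.07, -1.99]), np.float64(2.3362154649310582))
```

>>> step_arm(
  deltas=[
    [0,1.5,-0.6,1,0.31],
    [0,3,-1.2,2,0.31],
    [0.5,4.2,-1.7,2.3,0.31],
    [1.8,5.1,-2,2.3,0.31],
    [3.2,5.1,-2,2.3,0.31],
    [4.6,5.1,-2,2.3,0.31],
    [5.2,5.1,-2,2.3,0.31],
    [5.2,5.1,-2,2.3,0.31],
    [5.2,5.1,-2,2.3,0.31],
    [5.2,5.1,-2,2.3,0.31],
  ],
)

```text
t: 17.33
eef_pos: [0.4973, -0.2884, 0.1689]
ee_rot: [-1.671, 1.569, -0.391]
force: [-0.6, -0.3, -1.9]
width: 0.0607
```

```bash
cat >> h.py <<'E'
def tool_cloud(f,st): 
    C=cloud(f,st); return C,(C-st["eef_pos"])@axes(st)
E
python3 - <<'E'
from h import *
from station import *
f,st=snap("w10"); print(st["t"],st["eef_pos"],st["qd"].round(3),st["width"])
cv2.imwrite("pics/w10c.png",cv2.resize(f["pixels"][150:270,210:340,::-1],None,fx=5.5,fy=5.5,interpolation=cv2.INTER_CUBIC))
C,L=tool_cloud(f,st)
for v in range(196,260,3): print(v,L[v,274:277].mean(0).round(4), L[v,267:269].mean(0).round(4), L[v,281:283].mean(0).round(4))
E
```

```text
17.3333 [ 0.49727733 -0.28841692  0.16886156] [-0.004 -0.002  0.002 -0.002  0.002  0.001] 0.060659525767910144
196 [ 1.697e-01  3.800e-03 -1.000e-04] [ 0.1693  0.0039 -0.0074] [0.1696 0.0038 0.0063]
199 [ 1.694e-01  8.000e-04 -1.000e-04] [ 0.1694  0.0008 -0.0074] [0.1696 0.0008 0.0063]
202 [ 1.693e-01 -2.200e-03 -1.000e-04] [ 0.1697 -0.0023 -0.0075] [ 0.1699 -0.0023  0.0063]
205 [ 1.473e-01  3.000e-04 -1.000e-04] [ 0.1342  0.0036 -0.0067] [0.1342 0.0036 0.0056]
208 [ 1.246e-01  3.400e-03 -1.000e-04] [ 0.1243  0.0035 -0.0064] [0.1242 0.0035 0.0054]
211 [ 1.141e-01  3.600e-03 -1.000e-04] [ 0.115   0.0034 -0.0062] [0.1147 0.0034 0.0052]
214 [ 1.055e-01  3.500e-03 -1.000e-04] [ 0.1061  0.0033 -0.0061] [0.1058 0.0034 0.005 ]
217 [ 0.0971  0.0035 -0.0001] [ 0.0976  0.0033 -0.0059] [0.0977 0.0033 0.0048]
220 [ 0.0687  0.0096 -0.0002] [ 0.0734  0.0082 -0.0053] [0.0706 0.009  0.0043]
223 [ 0.0621  0.0096 -0.0002] [ 0.064   0.009  -0.0051] [0.0645 0.0088 0.0041]
226 [ 0.0597  0.0083 -0.0002] [ 0.0593  0.0084 -0.005 ] [0.0591 0.0084 0.004 ]
229 [ 0.0551  0.0077 -0.0002] [ 0.0563  0.0073 -0.005 ] [0.0558 0.0075 0.004 ]
232 [ 0.0544  0.006  -0.0002] [ 0.0565  0.0052 -0.005 ] [0.0564 0.0053 0.004 ]
235 [ 0.0547  0.0038 -0.0002] [ 0.0558  0.0035 -0.005 ] [0.0563 0.0033 0.004 ]
238 [ 0.0548  0.0018 -0.0002] [ 0.0545  0.0019 -0.005 ] [0.0552 0.0016 0.004 ]
241 [ 0.0547 -0.0003 -0.0002] [ 0.0532  0.0003 -0.0049] [0.0533 0.0003 0.004 ]
244 [ 0.0546 -0.0023 -0.0002] [ 0.0529 -0.0016 -0.005 ] [ 0.054 -0.002  0.004]
247 [ 0.0552 -0.0046 -0.0002] [ 0.0547 -0.0044 -0.005 ] [ 0.0558 -0.0048  0.004 ]
250 [ 0.0553 -0.0067 -0.0002] [ 0.0567 -0.0073 -0.0051] [ 0.0557 -0.0069  0.0041]
253 [ 0.0551 -0.0087 -0.0002] [ 0.0557 -0.009  -0.0051] [ 0.0559 -0.0091  0.0041]
256 [ 1.688e-01 -5.930e-02 -1.000e-04] [ 0.1685 -0.0591 -0.0078] [ 0.1684 -0.0591  0.0066]
259 [ 1.69e-01 -6.28e-02 -1.00e-04] [ 0.1697 -0.063  -0.0079] [ 0.1686 -0.0626  0.0066]
```

View pics/w10c.png

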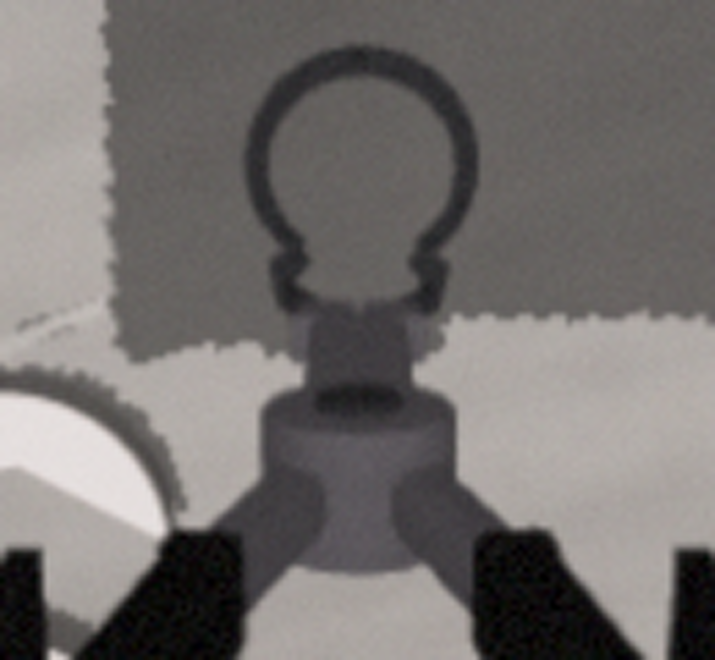

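```bash
cat > ring.py <<'E'
from h import *
def mask_ring(L,roi,zt,base=None):
    m=roi&(L[...,0]<zt); return m
def fit(f,st,roi,bench,top=.0035,p0=None,n=8000,spread=0.0):
    """ring pose in tool y,z (origin, angle of gap dir) on plane tool-x=bench-top"""
    C,L=tool_cloud(f,st); v,u=np.mgrid[:420,:560]
    occ=(roi&(L[...,0]<bench-.0018)&(L[...,0]>bench-.012))
    T=np.array(f["hand_eye"]); d=rays(f,u[roi],v[roi])@T[:3,:3].T; o=T[:3,3]
    q=(o+d*((bench-top-o[0])/d[:,0])[:,None])[:,1:]
    oc=occ[roi]
    def inside(p):
        c,s=np.cos(p[2]),np.sin(p[2]); e=q-p[:2]; x=e@[c,s]; y=e@[-s,c]; r=np.hypot(x,y)
        return ((r>.0165)&(r<.0215)&~((x>0)&(np.abs(y)<.010)))|((x>.015)&(x<.026)&(np.abs(y)>.008)&(np.abs(y)<.0135))
    def sc(p):
        i=inside(p); return (i&oc).sum()-.5*(i&~oc).sum()
    rng=np.random.default_rng(1); p=np.array(p0); s=sc(p); best=[]
    for k in range(n):
        w=p+rng.normal(size=3)*[.0015,.0015,.08]*(1 if k<n//3 else .25)
        t=sc(w)
        if t>s: p,s,best=w,t,[w]
        elif t==s: best.append(w); p=w
    return np.mean(best,0),s,occ
E
python3 - <<'E'
from ring import *
f=load("pics/w10.npz"); st={"eef_pos":f["eef_pos"],"ee_rot":f["ee_rot"]}
v,u=np.mgrid[:420,:560]
roi=(u>248)&(u<302)&(v>153)&(v<204)
p,s,occ=fit(f,st,roi,.1695,p0=[.022,0,np.pi])
print(p,np.degrees(p[2]),s,occ.sum(), "notch mid tool yz",p[:2]+.0206*np.array([np.cos(p[2]),np.sin(p[2])]))
a=f["pixels"][:,:,::-1].copy(); a[occ]=(0,255,0)
cv2.imwrite("pics/w10z.png",cv2.resize(a[145:215,240:310],None,fx=7,fy=7,interpolation=0))
E
```

```text
[1.96759372e-02 1.79163725e-04 3.16375395e+00] 181.2697488947353 424.5 567 notch mid tool yz [-0.000919   -0.00027732]
```

View pics/w10z.png

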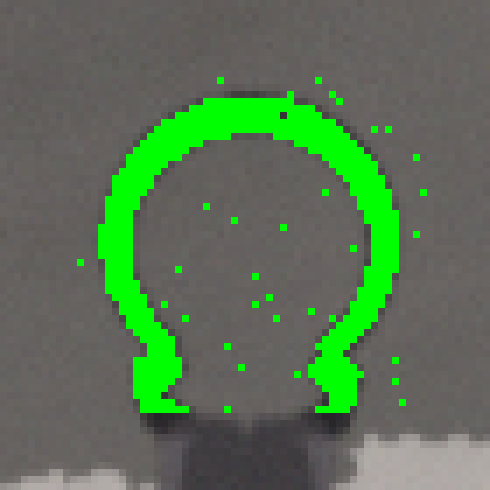

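>>> step_arm(
  deltas=[
    [0,-0.05,0,1.2,0.31],
    [0.3,-0.05,0,1.2,0.31],
    [0.7,-0.05,0,1.2,0.31],
    [1.1,-0.05,0,1.2,0.31],
    [1.5,-0.05,0,1.2,0.31],
    [1.8,-0.05,0,1.2,0.31],
    [2.1,-0.05,0,1.2,0.31],
    [2.4,-0.05,0,1.2,0.31],
    [2.4,-0.05,0,1.2,0.31],
    [2.4,-0.05,0,1.2,0.31],
  ],
)

```text
t: 18.22
eef_pos: [0.4969, -0.2887, 0.1436]
ee_rot: [1.864, 1.571, 3.123]
force: [-0.0, 0.1, -1.4]
width: 0.0607
```

```bash
python3 - <<'E'
from h import *
from station import *
f,st=snap("w11"); print(st["t"],st["eef_pos"],st["force"],st["width"])
cv2.imwrite("pics/w11c.png",cv2.resize(f["pixels"][150:270,210:340,::-1],None,fx=5.5,fy=5.5,interpolation=cv2.INTER_CUBIC))
C,L=tool_cloud(f,st)
for v in range(205,256,4): print(v,L[v,274:277].mean(0).round(4), L[v,267:269].mean(0).round(4), L[v,281:283].mean(0).round(4))
print("bench",np.median(L[150:160,270:280,0]))
E
```

```text
18.2167 [ 0.49691339 -0.2887397   0.14362739] [-0.03568877  0.12380759 -1.36596728] 0.06065528503438619
205 [ 1.438e-01  1.200e-03 -1.000e-04] [ 0.1441  0.0011 -0.0069] [0.1436 0.0012 0.0058]
209 [ 1.256e-01  2.200e-03 -1.000e-04] [ 0.1269  0.0019 -0.0065] [0.1267 0.002  0.0054]
213 [ 1.129e-01  2.300e-03 -1.000e-04] [ 0.1134  0.0021 -0.0062] [0.1136 0.0021 0.0052]
217 [ 1.012e-01  2.300e-03 -1.000e-04] [ 0.1012  0.0023 -0.0059] [0.1005 0.0025 0.0049]
221 [ 0.0691  0.0088 -0.0001] [ 0.0741  0.0073 -0.0053] [0.0733 0.0075 0.0043]
225 [ 0.0611  0.0085 -0.0001] [ 0.0648  0.0073 -0.0051] [0.0646 0.0074 0.0042]
229 [ 0.0561  0.0074 -0.0002] [ 0.0568  0.0072 -0.005 ] [0.0563 0.0073 0.004 ]
233 [ 0.0547  0.0052 -0.0002] [ 0.0564  0.0046 -0.005 ] [0.0558 0.0048 0.004 ]
237 [ 0.0543  0.0026 -0.0002] [-0.0428  0.0374 -0.0028] [0.0561 0.002  0.004 ]
241 [ 0.0548 -0.0003 -0.0002] [ 0.0539  0.     -0.0049] [ 0.0543 -0.0001  0.004 ]
245 [ 0.055  -0.0031 -0.0002] [ 0.0541 -0.0028 -0.005 ] [ 0.0535 -0.0025  0.004 ]
249 [ 0.0554 -0.006  -0.0002] [ 0.0557 -0.0062 -0.005 ] [ 0.0563 -0.0064  0.0041]
253 [ 0.055  -0.0087 -0.0002] [ 0.0557 -0.009  -0.0051] [ 0.0555 -0.0089  0.0041]
bench 0.144077970060907
```

View pics/w11c.png

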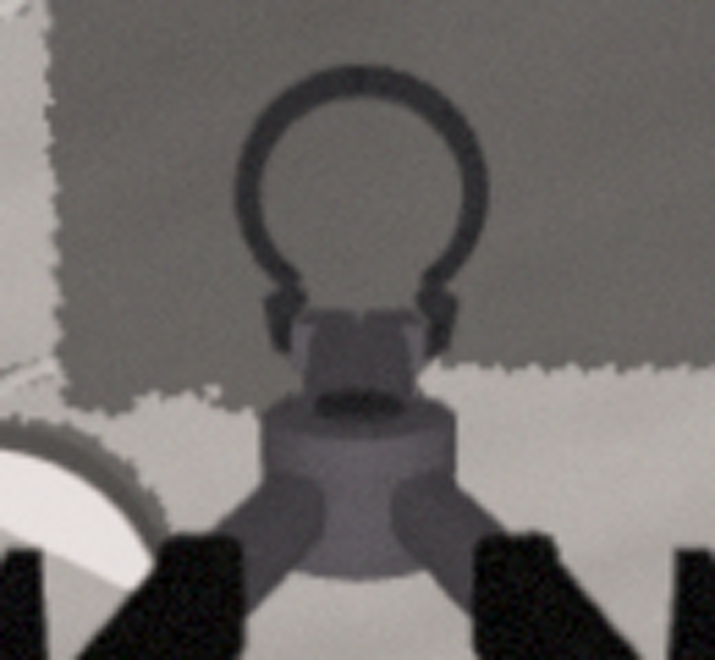

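```bash
python3 - <<'E'
from ring import *
f=load("pics/w11.npz"); st={"eef_pos":f["eef_pos"],"ee_rot":f["ee_rot"]}
v,u=np.mgrid[:420,:560]
roi=(u>246)&(u<305)&(v>155)&(v<206)
p,s,occ=fit(f,st,roi,.1441,p0=[.022,0,np.pi])
print(p,np.degrees(p[2]),s,occ.sum(), "notch mid tool yz",p[:2]+.0206*np.array([np.cos(p[2]),np.sin(p[2])]))
f=load("pics/w10.npz"); 
roi=(u>248)&(u<302)&(v>153)&(v<203)
# circle-only check both frames
from scipy.optimize import least_squares
for n,b,roi in (("w10",.1695,(u>248)&(u<302)&(v>153)&(v<185)),("w11",.1441,(u>246)&(u<305)&(v>155)&(v<190))):
    f=load(f"pics/{n}.npz"); st={"eef_pos":f["eef_pos"],"ee_rot":f["ee_rot"]}
    C,L=tool_cloud(f,st); m=roi&(L[...,0]<b-.0018)&(L[...,0]>b-.008)
    n_,lab,stt,_=cv2.connectedComponentsWithStats(m.astype(np.uint8)); k=1+np.argmax(stt[1:,4]); Q=L[lab==k]
    r=least_squares(lambda p:np.hypot(Q[:,1]-p[0],Q[:,2]-p[1])-.019,[.02,0],loss="soft_l1",f_scale=.001); print(n,r.x,len(Q), "std",np.std(r.fun))
E
```

```text
[ 1.92878416e-02 -7.84565671e-05  3.14117461e+00] 179.97604808912936 470.5 575 notch mid tool yz [-1.31215662e-03 -6.98449494e-05]
w10 [1.96967723e-02 9.06009343e-05] 343 std 0.0014110783116856355
w11 [0.01928589 0.00010934] 391 std 0.0013831530152801795
```

>>> step_arm(
  deltas=[
    [-0.1,0.05,0,0,0.31],
    [-0.1,0.05,0,0,0.33],
    [-0.1,0.05,0,0,0.35],
    [-0.1,0.05,0,0,0.37],
    [-0.1,0.05,0,0,0.39],
    [-0.1,0.05,0,0,0.4],
    [-0.1,0.05,0,0,0.41],
    [-0.1,0.05,0,0,0.42],
    [-0.1,0.05,0,0,0.42],
    [-0.1,0.05,0,0,0.42],
  ],
  squeeze=40,
)

```text
t: 19.1
eef_pos: [0.4965, -0.2885, 0.1447]
ee_rot: [-0.257, 1.571, 1.001]
force: [0.3, 0.1, -1.4]
width: 0.0511
```

```bash
python3 - <<'E'
from h import *
from station import *
f,st=snap("w12"); print(st["t"],st["eef_pos"],st["force"],st["width"])
cv2.imwrite("pics/w12c.png",cv2.resize(f["pixels"][150:270,210:340,::-1],None,fx=5.5,fy=5.5,interpolation=cv2.INTER_CUBIC))
C,L=tool_cloud(f,st)
for v in range(205,256,4): print(v,L[v,274:277].mean(0).round(4), L[v,267:269].mean(0).round(4), L[v,281:283].mean(0).round(4))
print("bench",np.median(L[150:160,270:280,0]))
E
```

```text
19.1 [ 0.49647886 -0.28854396  0.1447355 ] [ 0.28096634  0.05264476 -1.41686279] 0.05110536229557035
205 [ 1.449e-01  9.000e-04 -1.000e-04] [ 0.144   0.0011 -0.0069] [0.1451 0.0008 0.0058]
209 [ 1.4e-01 -1.5e-03 -1.0e-04] [ 0.1251  0.0024 -0.0064] [0.1254 0.0023 0.0054]
213 [ 1.252e-01 -1.200e-03 -1.000e-04] [ 0.1127  0.0023 -0.0062] [0.1122 0.0024 0.0051]
217 [ 1.021e-01  2.000e-03 -1.000e-04] [ 0.101   0.0023 -0.0059] [0.1001 0.0026 0.0049]
221 [ 0.0692  0.0088 -0.0001] [ 0.0706  0.0083 -0.0052] [0.0708 0.0083 0.0043]
225 [ 0.0627  0.008  -0.0001] [ 0.0643  0.0075 -0.0051] [0.0637 0.0077 0.0041]
229 [ 0.0562  0.0074 -0.0002] [ 0.0577  0.0069 -0.005 ] [0.0578 0.0068 0.004 ]
233 [ 0.0567  0.0045 -0.0002] [ 0.0584  0.0039 -0.005 ] [0.0573 0.0043 0.004 ]
237 [ 0.0567  0.0018 -0.0002] [ 0.0562  0.0019 -0.005 ] [0.0556 0.0021 0.004 ]
241 [ 0.0569 -0.0011 -0.0002] [ 0.0517  0.0009 -0.0049] [0.0528 0.0005 0.004 ]
245 [ 0.0562 -0.0036 -0.0002] [ 0.052  -0.002  -0.0049] [ 0.0522 -0.002   0.004 ]
249 [ 0.0563 -0.0064 -0.0002] [ 0.0576 -0.0069 -0.0051] [ 0.0572 -0.0068  0.0041]
253 [ 0.0566 -0.0094 -0.0002] [ 0.058  -0.01   -0.0051] [ 0.0565 -0.0093  0.0041]
bench 0.1449287470983935
```

View pics/w12c.png

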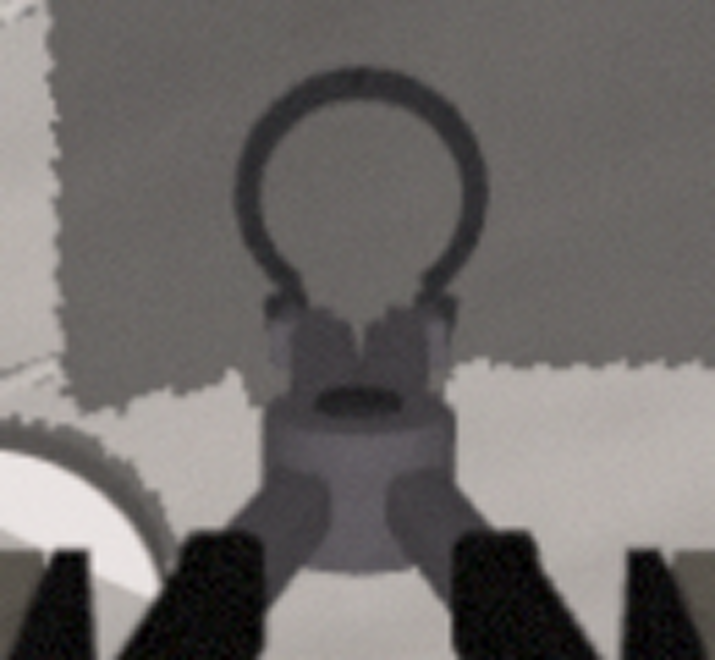

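>>> step_arm(
  deltas=[
    [0,0,0,0,0.44],
    [0,0,0,0,0.46],
    [0,0,0,0,0.48],
    [0,0,0,0,0.5],
    [0,0,0,0,0.52],
    [0,0,0,0,0.54],
    [0,0,0,0,0.56],
    [0,0,0,0,0.58],
    [0,0,0,0,0.58],
    [0,0,0,0,0.58],
  ],
  squeeze=50,
)

```text
t: 19.98
eef_pos: [0.4968, -0.2886, 0.145]
ee_rot: [-1.45, 1.57, -0.191]
force: [-0.7, 1.3, 2.3]
width: 0.0371
```

```bash
python3 - <<'E'
from h import *
from station import *
f,st=snap("w13"); print(st["t"],st["eef_pos"],st["force"],st["width"])
cv2.imwrite("pics/w13c.png",cv2.resize(f["pixels"][150:270,210:340,::-1],None,fx=5.5,fy=5.5,interpolation=cv2.INTER_CUBIC))
C,L=tool_cloud(f,st)
for v in range(205,256,4): print(v,L[v,274:277].mean(0).round(4), L[v,264:266].mean(0).round(4), L[v,284:286].mean(0).round(4))
print("bench",np.median(L[150:160,270:280,0]))
E
```

```text
19.9833 [ 0.49675986 -0.28856312  0.1450448 ] [-0.70018725  1.26970072  2.34961408] 0.037103712485493656
205 [ 1.457e-01  7.000e-04 -1.000e-04] [ 0.1429  0.0014 -0.0095] [0.1455 0.0008 0.0085]
209 [ 1.461e-01 -3.200e-03 -1.000e-04] [ 0.1248  0.0025 -0.009 ] [0.1252 0.0024 0.0079]
213 [ 1.451e-01 -6.700e-03 -1.000e-04] [ 0.1119  0.0025 -0.0086] [0.1123 0.0024 0.0076]
217 [ 1.459e-01 -1.070e-02 -1.000e-04] [ 0.1004  0.0025 -0.0082] [0.0998 0.0027 0.0072]
221 [ 0.0691  0.0088 -0.0001] [ 0.0723  0.0078 -0.0073] [0.0736 0.0074 0.0064]
225 [ 0.0641  0.0075 -0.0001] [-0.0378  0.0399 -0.0039] [0.063  0.0079 0.0061]
229 [ 0.0585  0.0066 -0.0001] [ 0.0613  0.0057 -0.007 ] [0.0601 0.0061 0.006 ]
233 [ 0.058   0.0041 -0.0002] [ 0.0602  0.0033 -0.007 ] [0.0601 0.0033 0.0061]
237 [ 0.0587  0.001  -0.0002] [ 0.0541  0.0027 -0.0068] [0.0537 0.0028 0.0059]
241 [ 0.0582 -0.0015 -0.0002] [ 0.0465  0.0028 -0.0066] [0.0476 0.0024 0.0057]
245 [-0.0081  0.0213 -0.0004] [ 0.0419  0.002  -0.0065] [0.042  0.0019 0.0056]
249 [ 0.0583 -0.0072 -0.0002] [ 0.0371  0.0013 -0.0063] [0.039  0.0005 0.0055]
253 [ 0.0584 -0.0101 -0.0002] [ 0.0366 -0.0011 -0.0064] [ 0.0388 -0.002   0.0055]
bench 0.14525475462683862
```

View pics/w13c.png

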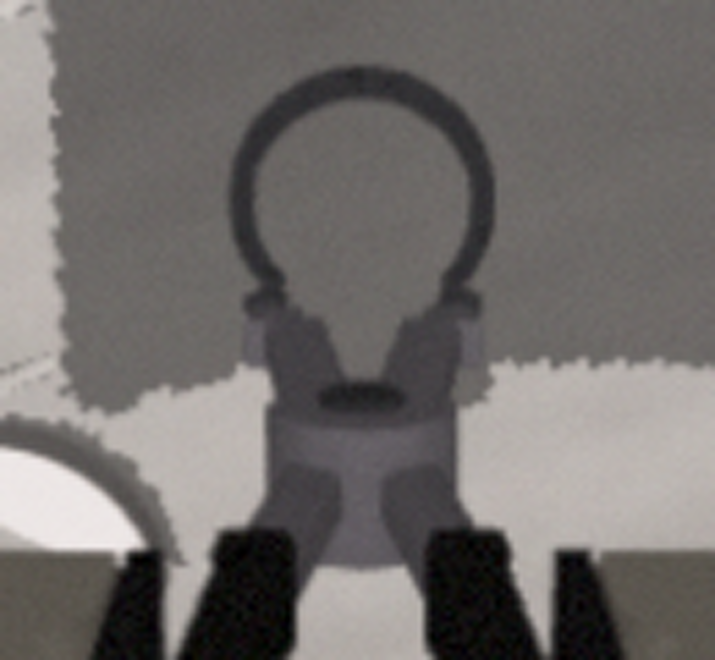

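>>> step_arm(
  deltas=[
    [0,0,0,0,0.6],
    [-0.02,0,0,0,0.62],
    [-0.03,0,0,0,0.64],
    [-0.04,0,0,0,0.66],
    [-0.05,0,0,0,0.68],
    [-0.05,0,0,0,0.7],
    [-0.05,0,0,0,0.72],
    [-0.05,0,0,0,0.74],
    [-0.05,0,0,0,0.8],
    [-0.05,0,0,0,0.8],
  ],
  squeeze=50,
)

```text
t: 20.87
eef_pos: [0.4962, -0.2886, 0.1449]
ee_rot: [1.655, 1.57, 2.914]
force: [0.4, 0.9, -1.3]
width: 0.0226
```

```bash
python3 - <<'E'
from h import *
from station import *
f,st=snap("w14"); print(st["t"],st["eef_pos"],st["force"],st["width"])
cv2.imwrite("pics/w14c.png",cv2.resize(f["pixels"][150:270,210:340,::-1],None,fx=5.5,fy=5.5,interpolation=cv2.INTER_CUBIC))
C,L=tool_cloud(f,st)
for v in range(205,256,4): print(v,L[v,274:277].mean(0).round(4), L[v,262:264].mean(0).round(4), L[v,286:288].mean(0).round(4))
print("bench",np.median(L[150:160,270:280,0]))
E
```

```text
20.8667 [ 0.49619823 -0.28855461  0.14493312] [ 0.4025887   0.88738957 -1.33244483] 0.022643032323667545
205 [ 1.447e-01  1.000e-03 -1.000e-04] [ 0.1461  0.0006 -0.0115] [0.1456 0.0007 0.0104]
209 [ 1.45e-01 -2.90e-03 -1.00e-04] [ 0.1372 -0.0008 -0.0111] [ 0.1368 -0.0007  0.0101]
213 [ 1.449e-01 -6.600e-03 -1.000e-04] [ 0.1137  0.002  -0.0103] [0.1136 0.002  0.0092]
217 [ 1.456e-01 -1.060e-02 -1.000e-04] [ 0.1017  0.0021 -0.0098] [0.1013 0.0023 0.0088]
221 [ 0.07    0.0085 -0.0001] [ 0.0741  0.0073 -0.0088] [0.0751 0.007  0.0078]
225 [ 0.0649  0.0073 -0.0001] [ 0.0647  0.0074 -0.0084] [0.0646 0.0074 0.0075]
229 [ 0.0595  0.0063 -0.0001] [ 0.0622  0.0054 -0.0084] [0.0623 0.0053 0.0074]
233 [ 0.0599  0.0034 -0.0001] [ 0.0634  0.0022 -0.0085] [0.0631 0.0023 0.0075]
237 [-0.0077  0.0248 -0.0002] [ 0.055   0.0024 -0.0082] [0.0545 0.0026 0.0072]
241 [ 0.0593 -0.002  -0.0002] [ 0.047   0.0026 -0.0079] [0.0482 0.0022 0.007 ]
245 [ 0.0595 -0.0049 -0.0002] [ 0.0407  0.0024 -0.0076] [0.041  0.0023 0.0067]
249 [ 0.0594 -0.0077 -0.0002] [ 0.0271  0.0053 -0.0071] [0.0276 0.0051 0.0062]
253 [ 1.447e-01 -4.590e-02 -1.000e-04] [ 0.0211  0.0054 -0.0069] [0.0214 0.0052 0.006 ]
bench 0.14528175235882684
```

View pics/w14c.png

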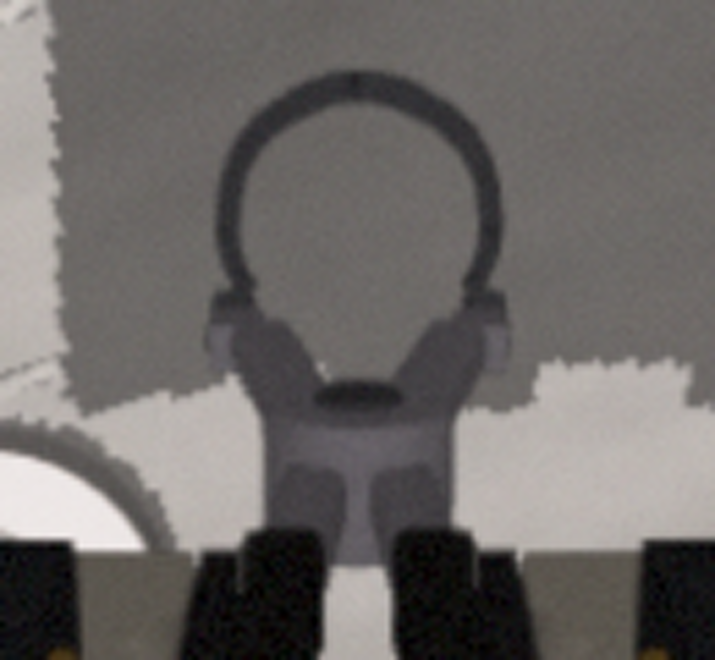

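>>> step_arm(
  deltas=[
    [0,0,0,0,0.8],
    [-0.3,0,0,0,0.8],
    [-0.7,0,0,0,0.8],
    [-1.2,0,0,0,0.8],
    [-2,0,0,0,0.8],
    [-3,0,0,0,0.8],
    [-4.5,0,0,0,0.8],
    [-6,0,0,0,0.8],
    [-6,0,0,0,0.8],
    [-6,0,0,0,0.8],
  ],
)

```text
t: 21.75
eef_pos: [0.4971, -0.2887, 0.2067]
ee_rot: [-1.438, 1.568, -0.179]
force: [-0.7, 0.2, -2.5]
width: 0.0226
```

```bash
cat >> ring.py <<'E'
def held(f,st,name=None):
    """plane/extent of the held spread ring in tool coords"""
    C,L=tool_cloud(f,st)
    m=(L[...,0]>.128)&(L[...,0]<.16)&(L[...,1]>.004)&(L[...,1]<.06)&(np.abs(L[...,2])<.032)
    n_,lab,stt,_=cv2.connectedComponentsWithStats(m.astype(np.uint8),connectivity=8)
    if n_<2: return None
    k=1+np.argmax(stt[1:,4]); P=L[lab==k]
    A=np.c_[P[:,1:],np.ones(len(P))]; kk=np.ones(len(P),bool)
    for _ in range(6):
        c=np.linalg.lstsq(A[kk],P[kk,0],rcond=None)[0]; kk=np.abs(P[:,0]-A@c)<.0015
    Q=P[kk]
    print("ring pts",len(P),kk.sum(),"tilt deg (y,z)",np.degrees(c[:2]).round(2),"x at y=.017",(c[2]+c[0]*.017).round(4),"y",Q[:,1].min().round(4),Q[:,1].max().round(4),"z",Q[:,2].min().round(4),Q[:,2].max().round(4))
    if name: 
        a=f["pixels"][:,:,::-1].copy(); a[lab==k]=(0,255,0); cv2.imwrite(name,cv2.resize(a[140:270,205:345],None,fx=5,fy=5,interpolation=0))
    return P[kk],c,lab==k
E
python3 - <<'E'
from ring import *
from station import *
f,st=snap("w15"); print(st["t"],st["eef_pos"],st["force"],st["width"],st["qd"].round(3))
cv2.imwrite("pics/w15c.png",cv2.resize(f["pixels"][140:270,205:345,::-1],None,fx=5.5,fy=5.5,interpolation=cv2.INTER_CUBIC))
held(f,st)
E
```

```text
21.75 [ 0.49708483 -0.28867735  0.20674125] [-0.74480042  0.19777552 -2.49694133] 0.022622382095145454 [ 0.     0.023 -0.032 -0.012  0.011 -0.   ]
ring pts 517 485 tilt deg (y,z) [ 2.51 -0.02] x at y=.017 0.1425 y 0.0041 0.0393 z -0.0233 0.0223
```

View pics/w15c.png

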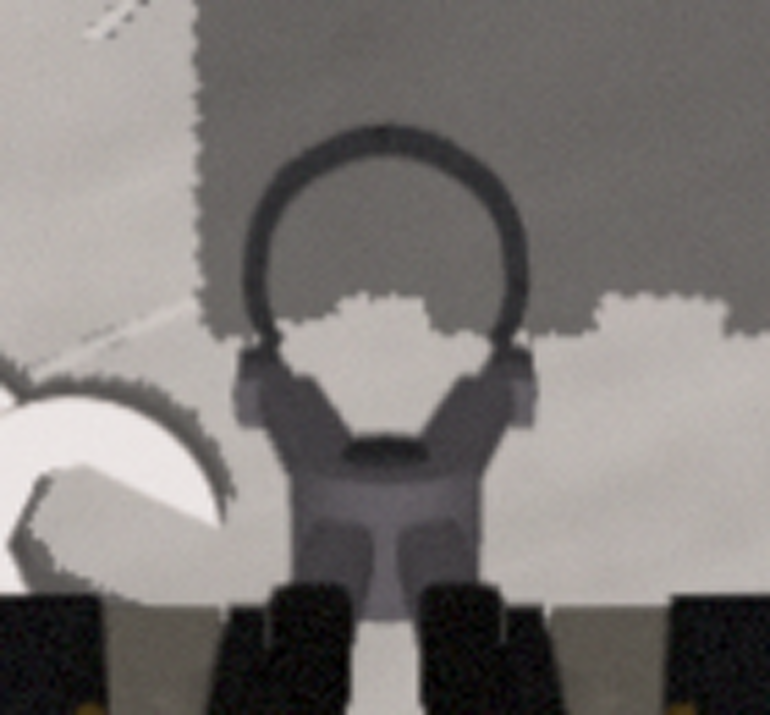

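```bash
python3 - <<'E'
from ring import *
for n in ("w15","w14"):
    f=load(f"pics/{n}.npz"); st={"eef_pos":f["eef_pos"],"ee_rot":f["ee_rot"]}
    C,L=tool_cloud(f,st); b=.207 if n=="w15" else .1453
    m=(np.abs(L[...,0]-b)<.004)&(L[...,1]>-.02)&(L[...,1]<.1)&(np.abs(L[...,2])<.08); P=L[m]; A=np.c_[P[:,1:],np.ones(len(P))]
    c=np.linalg.lstsq(A,P[:,0],rcond=None)[0]; print(n,m.sum(),"bench tilt deg",np.degrees(c[:2]),c[2])
f=load("pics/w15.npz"); st={"eef_pos":f["eef_pos"],"ee_rot":f["ee_rot"]}
P,c,mk=held(f,st)
from scipy.optimize import least_squares
# inner bore: use hull of enclosed hole? fit ellipse to outer for back half
for lo,hi in ((.005,.012),(.012,.018),(.018,.024),(.024,.03),(.03,.036),(.036,.041)):
    q=P[(P[:,1]>lo)&(P[:,1]<hi)]; print(lo,len(q),q[:,0].mean().round(4), "outer z",q[:,2].min().round(4),q[:,2].max().round(4),"inner",q[q[:,2]<0,2].max().round(4) if hi<.036 else "",q[q[:,2]>0,2].min().round(4) if hi<.036 else "")
E
```

```text
w15 15325 bench tilt deg [-0.11278389  0.05304744] 0.20706125941793302
w14 22224 bench tilt deg [0.15330523 0.02692372] 0.1451734903921742
ring pts 517 485 tilt deg (y,z) [ 2.51 -0.02] x at y=.017 0.1425 y 0.0041 0.0393 z -0.0233 0.0223
0.005 67 0.1421 outer z -0.0232 0.0223 inner -0.0179 0.0168
0.012 48 0.1424 outer z -0.0233 0.0222 inner -0.0205 0.0195
0.018 61 0.1427 outer z -0.0232 0.0222 inner -0.0187 0.0176
0.024 78 0.143 outer z -0.0222 0.0213 inner -0.0133 0.0132
0.03 153 0.1433 outer z -0.0186 0.0175 inner  
0.036 68 0.1434 outer z -0.0107 0.0096 inner
```

```bash
python3 - <<'E'
from h import *
from station import *
s=get_state(); M=axes(s); print(s["t"],s["eef_pos"],M.round(4).tolist(),s["q"].round(2))
c=M[:,1]*.0148+M[:,2]*-.0005
print(delta(s,np.array([.6158,-.0331,.242])-np.array([c[0],c[1],0])))
E
```

```text
21.8 [ 0.49644583 -0.28844564  0.2056088 ] [[0.0009, -0.9516, 0.3074], [0.0002, 0.3074, 0.9516], [-1.0, -0.0008, 0.0004]] [-0.19  0.22 -0.27 -0.   -1.08 -1.7 ]
(array([-3.62, -4.99, 28.02]), None)
```

>>> step_arm(
  deltas=[
    [-1,0,1,0,0.8],
    [-2.5,-0.5,3.5,0,0.8],
    [-3.6,-1.2,7,0,0.8],
    [-3.6,-2,11,0,0.8],
    [-3.6,-2.7,15,0,0.8],
    [-3.6,-3.4,19,0,0.8],
    [-3.6,-4.1,22.5,0,0.8],
    [-3.6,-4.6,25.5,0,0.8],
    [-3.6,-5,27.4,0,0.8],
    [-3.6,-5,28,0,0.8],
  ],
)

```text
t: 22.63
eef_pos: [0.6312, -0.0344, 0.2404]
ee_rot: [1.995, 1.57, -3.027]
force: [0.1, -0.6, -1.9]
width: 0.0227
```

>>> step_arm(
  deltas=[
    [0,0,0,0,0.8],
    [0,0,0,0,0.8],
    [0,0,0,0,0.8],
    [0,0,0,0,0.8],
    [0,0,0,0,0.8],
    [0,0,0,0,0.8],
    [0,0,0,0,0.8],
    [0,0,0,0,0.8],
    [0,0,0,0,0.8],
    [0,0,0,0,0.8],
  ],
)

```text
t: 23.47
eef_pos: [0.6301, -0.0375, 0.2413]
ee_rot: [-1.756, 1.571, -0.498]
force: [-0.0, 0.2, -2.0]
width: 0.023
```

```bash
python3 - <<'E'
from ring import *
from station import *
f,st=snap("w16"); print(st["t"],st["eef_pos"],st["force"],st["width"],st["qd"].round(3))
cv2.imwrite("pics/w16c.png",cv2.resize(f["pixels"][120:270,195:355,::-1],None,fx=4.8,fy=4.8,interpolation=cv2.INTER_CUBIC))
C,L=tool_cloud(f,st)
P,c,mk=held(f,st)
v,u=np.mgrid[:420,:560]
pc=(np.array([.6158,-.0331,.07])-st["eef_pos"])@axes(st); print("pump in tool pred",pc)
near=np.hypot(L[...,1]-pc[1],L[...,2]-pc[2])<.035
for lo,hi,nm in ((.0735,.078,"end"),(.0535,.0585,"bearing top"),(.035,.04,"housing"),(.008,.0115,"plate")):
    nn=near if nm!="plate" else np.hypot(L[...,1]-pc[1],L[...,2]-pc[2])<.1
    m=nn&(C[...,2]>lo)&(C[...,2]<hi); T=L[m]
    if len(T): print(nm,len(T),T.min(0).round(4),T.max(0).round(4),((T.min(0)+T.max(0))/2).round(4))
E
```

```text
23.4667 [ 0.63006279 -0.03752177  0.24126075] [-0.02221489  0.23205006 -2.00355787] 0.023011043949901028 [ 0.001  0.002  0.001  0.002  0.    -0.001]
ring pts 509 477 tilt deg (y,z) [5.3  0.37] x at y=.017 0.1437 y 0.0041 0.0391 z -0.0233 0.0224
pump in tool pred [ 0.1712605   0.01493436 -0.0001741 ]
end 712 [ 0.1637  0.0005 -0.0145] [0.1677 0.029  0.0144] [ 1.657e-01  1.470e-02 -1.000e-04]
bearing top 1010 [ 0.1829 -0.0138 -0.0287] [0.1876 0.0426 0.0286] [ 0.1853  0.0144 -0.    ]
housing 114 [ 0.2032  0.0202 -0.0279] [0.2063 0.044  0.029 ] [0.2047 0.0321 0.0005]
plate 4607 [ 0.2298 -0.0602 -0.0754] [0.2333 0.0901 0.0931] [0.2315 0.015  0.0088]
```

View pics/w16c.png

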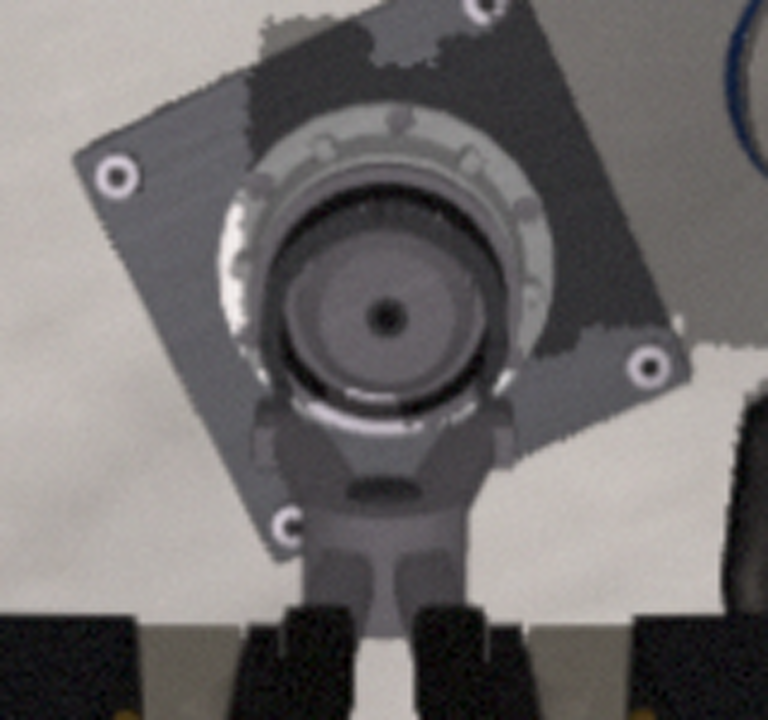

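>>> step_arm(
  deltas=[
    [0,0,0.05,0,0.8],
    [0.2,0,0.05,0,0.8],
    [0.5,0,0.05,0,0.8],
    [0.9,0,0.05,0,0.8],
    [1.3,0,0.05,0,0.8],
    [1.7,0,0.05,0,0.8],
    [2.0,0,0.05,0,0.8],
    [2.2,0,0.05,0,0.8],
    [2.3,0,0.05,0,0.8],
    [2.3,0,0.05,0,0.8],
  ],
)

```text
t: 24.35
eef_pos: [0.6302, -0.037, 0.2179]
ee_rot: [2.03, 1.57, -2.995]
force: [0.2, -0.1, -2.5]
width: 0.0227
```

```bash
cat >> ring.py <<'E'
def shaft(f,st):
    C,L=tool_cloud(f,st); pc=(np.array([.6158,-.0331,.07])-st["eef_pos"])@axes(st)
    for lo,hi,rad,nm in ((.0735,.078,.02,"end"),(.0535,.0585,.035,"bearing top")):
        m=(np.hypot(L[...,1]-pc[1],L[...,2]-pc[2])<rad)&(C[...,2]>lo)&(C[...,2]<hi); T=L[m]
        if len(T): print(nm,len(T),"x med",np.median(T[:,0]).round(4),T.min(0).round(4),T.max(0).round(4),((T.min(0)+T.max(0))/2).round(4))
E
python3 - <<'E'
from ring import *
from station import *
f,st=snap("w17"); print(st["t"],st["eef_pos"],st["force"],st["width"],st["qd"].round(3))
cv2.imwrite("pics/w17c.png",cv2.resize(f["pixels"][130:270,205:345,::-1],None,fx=5.2,fy=5.2,interpolation=cv2.INTER_CUBIC))
shaft(f,st); held(f,st,"pics/w17m.png")
E
```

```text
24.35 [ 0.6301546  -0.03699366  0.21794979] [ 0.23515253 -0.13481317 -2.45791582] 0.022683514244372583 [ 0.001 -0.002  0.007  0.002 -0.006  0.   ]
end 876 x med 0.1423 [ 1.402e-01  1.000e-04 -2.060e-02] [0.1444 0.0312 0.0187] [ 0.1423  0.0157 -0.001 ]
bearing top 983 x med 0.1616 [ 0.1596 -0.0145 -0.0297] [0.1642 0.0429 0.0277] [ 0.1619  0.0142 -0.001 ]
ring pts 1595 1099 tilt deg (y,z) [6.51 0.53] x at y=.017 0.1431 y 0.0041 0.0391 z -0.0233 0.0223
```

View pics/w17c.png

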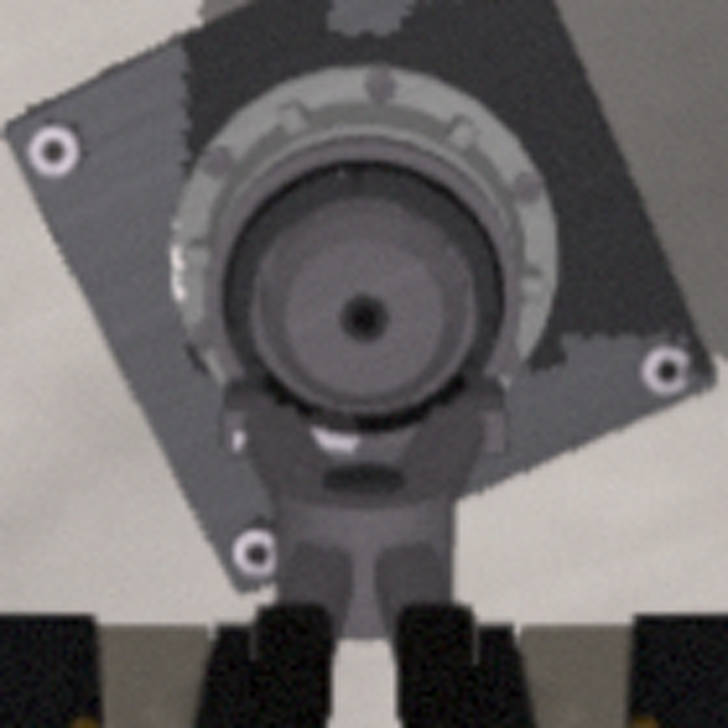

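>>> step_arm(
  deltas=[
    [0.1,0,-0.04,0,0.8],
    [0.3,0,-0.04,0,0.8],
    [0.5,0,-0.04,0,0.8],
    [0.7,0,-0.04,0,0.8],
    [0.9,0,-0.04,0,0.8],
    [1.1,0,-0.04,0,0.8],
    [1.2,0,-0.04,0,0.8],
    [1.3,0,-0.04,0,0.8],
    [1.3,0,-0.04,0,0.8],
    [1.3,0,-0.04,0,0.8],
  ],
)

```text
t: 25.23
eef_pos: [0.6301, -0.0373, 0.2053]
ee_rot: [-0.63, 1.571, 0.628]
force: [-0.6, 0.4, -2.5]
width: 0.023
```

```bash
python3 - <<'E'
from ring import *
from station import *
f,st=snap("w18"); print(st["t"],st["eef_pos"],st["force"],st["width"],st["qd"].round(3))
cv2.imwrite("pics/w18c.png",cv2.resize(f["pixels"][130:270,205:345,::-1],None,fx=5.2,fy=5.2,interpolation=cv2.INTER_CUBIC))
shaft(f,st); held(f,st,"pics/w18m.png")
C,L=tool_cloud(f,st)
for v in range(160,236,3): print(v,L[v,274:277].mean(0).round(4),L[v,256:258].mean(0).round(4),L[v,292:294].mean(0).round(4))
E
```

```text
25.2333 [ 0.63014186 -0.03734344  0.20525351] [-0.60361918  0.43076452 -2.54756562] 0.022969129830035472 [ 0.002 -0.003  0.    -0.001 -0.001  0.001]
end 930 x med 0.1297 [ 0.1273  0.0007 -0.0147] [0.1318 0.0305 0.0146] [ 1.295e-01  1.560e-02 -1.000e-04]
bearing top 931 x med 0.1489 [ 0.1468 -0.0125 -0.0293] [0.1516 0.043  0.0283] [ 0.1492  0.0153 -0.0005]
ring pts 2465 345 tilt deg (y,z) [25.01 -0.21] x at y=.017 0.1374 y 0.0043 0.043 z -0.0204 0.0185
160 [ 1.474e-01  4.150e-02 -1.000e-04] [ 0.1712  0.039  -0.0178] [0.1699 0.0391 0.0167]
163 [ 1.452e-01  3.910e-02 -1.000e-04] [ 0.1567  0.0378 -0.0171] [0.1549 0.038  0.0159]
166 [ 1.445e-01  3.650e-02 -1.000e-04] [ 0.1484  0.036  -0.0166] [0.1485 0.036  0.0156]
169 [ 1.485e-01  3.330e-02 -1.000e-04] [ 0.1497  0.0331 -0.0167] [0.1499 0.0331 0.0157]
172 [ 1.378e-01  3.210e-02 -1.000e-04] [ 0.144   0.0312 -0.0164] [0.144  0.0312 0.0154]
175 [ 1.323e-01  3.030e-02 -1.000e-04] [ 0.1443  0.0285 -0.0165] [0.1433 0.0286 0.0154]
178 [ 1.291e-01  2.830e-02 -1.000e-04] [ 0.148   0.0252 -0.0167] [0.1501 0.0248 0.0158]
181 [ 1.292e-01  2.570e-02 -
[... 898 characters left out ...]
0.002  -0.0155] [0.1196 0.0021 0.0144]
214 [ 1.489e-01 -8.700e-03 -1.000e-04] [ 0.1111  0.0019 -0.015 ] [0.1113 0.0019 0.014 ]
217 [ 1.48e-01 -1.13e-02 -1.00e-04] [ 0.1039  0.0015 -0.0146] [0.1042 0.0014 0.0136]
220 [ 0.072   0.0086 -0.0001] [ 0.0999  0.0002 -0.0144] [0.0981 0.0008 0.0133]
223 [ 0.0663  0.0082 -0.0001] [ 0.0983 -0.0017 -0.0144] [ 0.0989 -0.0019  0.0134]
226 [ 0.0619  0.0075 -0.0001] [ 0.1336 -0.0154 -0.0166] [ 0.1459 -0.0194  0.0162]
229 [ 0.0597  0.0062 -0.0001] [ 0.1957 -0.0388 -0.0202] [ 0.1967 -0.0391  0.0191]
232 [ 0.059   0.0044 -0.0002] [ 0.1958 -0.0423 -0.0203] [ 0.2063 -0.0459  0.0197]
235 [ 0.0595  0.0021 -0.0002] [ 0.1935 -0.0449 -0.0202] [ 0.2066 -0.0496  0.0198]
```

View pics/w18c.png

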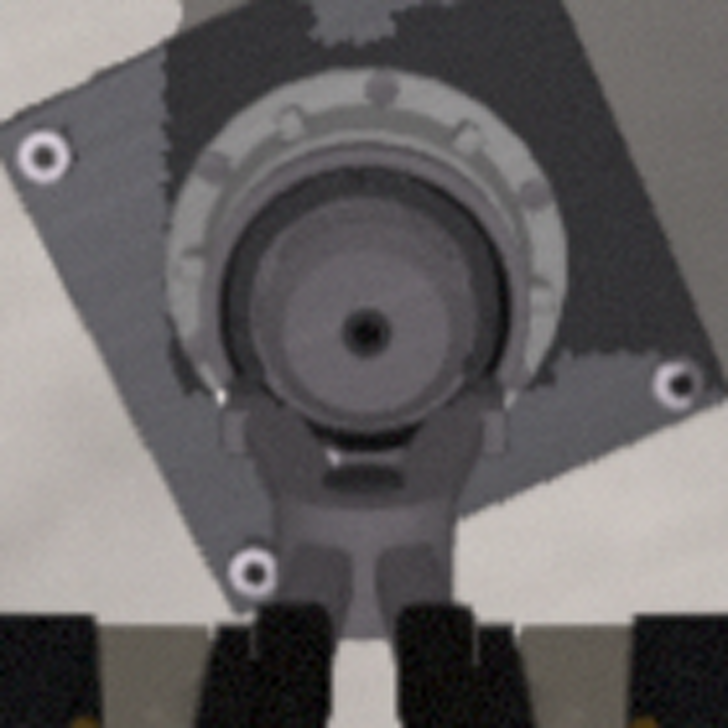

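>>> step_arm(
  deltas=[
    [0.05,0,0,0,0.8],
    [0.1,0,0,0,0.8],
    [0.15,0,0,0,0.8],
    [0.2,0,0,0,0.8],
    [0.25,0,0,0,0.8],
    [0.28,0,0,0,0.8],
    [0.3,0,0,0,0.8],
    [0.3,0,0,0,0.8],
    [0.3,0,0,0,0.8],
    [0.3,0,0,0,0.8],
  ],
)

```text
t: 26.12
eef_pos: [0.6303, -0.0374, 0.2024]
ee_rot: [-1.216, 1.57, 0.043]
force: [1.1, 0.4, -0.4]
width: 0.0224
```

```bash
cat >> ring.py <<'E'
def report(n):
    from station import get_state
    f,st=snap(n); print(st["t"],st["eef_pos"].round(4),st["force"].round(2),st["moment"].round(3),st["width"].round(4))
    cv2.imwrite(f"pics/{n}c.png",cv2.resize(f["pixels"][130:270,205:345,::-1],None,fx=5.2,fy=5.2,interpolation=cv2.INTER_CUBIC))
    shaft(f,st); C,L=tool_cloud(f,st)
    for v in range(154,182,2): print(v,L[v,273:278].mean(0).round(4),"|",[(uu,L[v,uu-1:uu+2,0].mean().round(4)) for uu in (255,262,268,281,287,294)])
    for uu in (248,250,252,254,256,258,290,292,294,296,298,300): print(uu,[L[v:v+2,uu,0].mean().round(4) for v in (176,180,184,188,192,196)],L[186,uu].round(4))
    return f,st,L
E
python3 -c "
from ring import *
report('w19')"
```

```text
Traceback (most recent call last):
  File "ring.py", line 45, in report
    f,st=snap(n); print(st["t"],st["eef_pos"].round(4),st["force"].round(2),st["moment"].round(3),st["width"].round(4))
                                                                                                  ^^^^^^^^^^^^^^^^^
AttributeError: 'float' object has no attribute 'round'
```

```bash
sed -i 's/,st\["width"\].round(4))/,st["width"])/' ring.py; python3 -c "
from ring import *
report('w20')"
```

```text
26.1667 [ 0.6303 -0.0374  0.2024] [ 0.6  -0.13 -0.73] [-0.044 -0.467  0.014] 0.02280348657671152
end 945 x med 0.1268 [ 0.1246  0.0006 -0.0153] [0.1289 0.0301 0.0144] [ 0.1267  0.0153 -0.0005]
bearing top 925 x med 0.1459 [ 0.1439 -0.0119 -0.0291] [0.1487 0.0434 0.028 ] [ 0.1463  0.0157 -0.0005]
154 [ 0.1691  0.0449 -0.    ] | [(255, np.float64(0.1849)), (262, np.float64(0.1707)), (268, np.float64(0.17)), (281, np.float64(0.1712)), (287, np.float64(0.1776)), (294, np.float64(0.173))]
156 [ 1.041e-01  4.920e-02 -1.000e-04] | [(255, np.float64(0.185)), (262, np.float64(0.1693)), (268, np.float64(0.1663)), (281, np.float64(0.1664)), (287, np.float64(0.1702)), (294, np.float64(0.1711))]
158 [ 1.479e-01  4.320e-02 -1.000e-04] | [(255, np.float64(0.1796)), (262, np.float64(0.1659)), (268, np.float64(0.1538)), (281, np.float64(0.1537)), (287, np.float64(0.1657)), (294, np.float64(0.1704))]
160 [ 1.46e-01  4.17e-02 -1.00e-04] | [(255, np.float64(0.1712)), (262, np.float64(0.1543)), (268, np.float64(0.1456)), (281, np.float64(0.1452)), (287, np.float64(0.153)), (294, np.float64(0.1694))]
162 
[... 3109 characters left out ...]
(0.1365), np.float64(0.1319), np.float64(0.1286), np.float64(0.127), np.float64(0.1293)] [0.1297 0.0213 0.0143]
294 [np.float64(0.1427), np.float64(0.146), np.float64(0.1454), np.float64(0.1316), np.float64(0.131), np.float64(0.1323)] [0.1322 0.0208 0.0161]
296 [np.float64(0.1424), np.float64(0.1422), np.float64(0.141), np.float64(0.1439), np.float64(0.1447), np.float64(0.1425)] [0.1408 0.0192 0.0184]
298 [np.float64(0.1443), np.float64(0.1424), np.float64(0.1413), np.float64(0.1423), np.float64(0.1422), np.float64(0.1413)] [0.1418 0.019  0.0203]
300 [np.float64(0.1462), np.float64(0.1459), np.float64(0.1422), np.float64(0.1426), np.float64(0.1419), np.float64(0.1468)] [0.1424 0.0189 0.0221]
```

View pics/w20c.png

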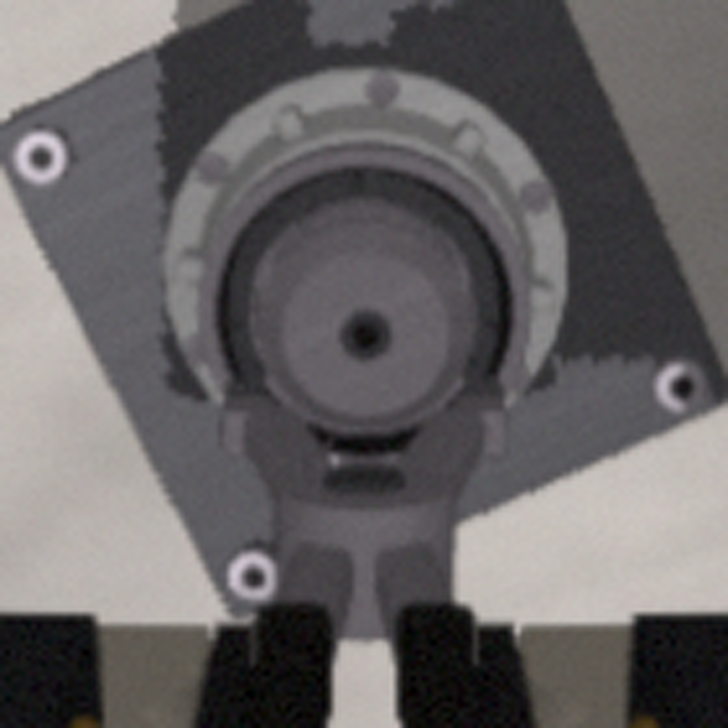

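```bash
cat >> ring.py <<'E'
def level(n,lo=.1400,hi=.1434,sh=(.0148,0)):
    f=load(f"pics/{n}.npz"); st={"eef_pos":f["eef_pos"],"ee_rot":f["ee_rot"]}
    C,L=tool_cloud(f,st); d=np.hypot(L[...,1]-sh[0],L[...,2]-sh[1])
    m=(L[...,0]>lo)&(L[...,0]<hi)&(d>.0188)&(d<.0265)&(L[...,1]>.006); P=L[m]
    A=np.c_[P[:,1:],np.ones(len(P))]; k=np.ones(len(P),bool)
    for _ in range(6):
        c=np.linalg.lstsq(A[k],P[k,0],rcond=None)[0]; k=np.abs(P[:,0]-A@c)<.001
    b=(L[...,0]>hi+.0015)&(L[...,0]<hi+.006)&(d>.026)&(d<.0285)&(L[...,1]>0); B=L[b]
    M=axes(st)
    g=M@np.array([1,-c[0],-c[1]]); g/=np.linalg.norm(g)
    print(n,k.sum(),"tilt deg",np.degrees(c[:2]).round(2),"world normal tilt deg",np.degrees(g[:2]).round(2),"top at shaft",(c[2]+c[0]*sh[0]).round(4),"bearing top med",np.median(B[:,0]).round(4),len(B))
    Q=P[k]; print("outer back y",np.sort(Q[np.abs(Q[:,2])<.004][:,1])[[0,-1]].round(4),"z ext at mid",Q[(Q[:,1]>.010)&(Q[:,1]<.02)][:,2].min().round(4),Q[(Q[:,1]>.010)&(Q[:,1]<.02)][:,2].max().round(4))
    s=(L[...,0]>hi-.009)&(L[...,0]<hi-.0045)&(d<.0195); S=L[s]
    from scipy.optimize import least_squares
    h=cv2.convexHull((S[:,1:]*1e5).astype(np.float32))[:,0]/1e5; h=h[h[:,0]>.008]
    r=least_squares(lambda p:np.hypot(h[:,0]-p[0],h[:,1]-p[1])-.01775,sh,loss="soft_l1",f_scale=.0003); print("shaft fit yz",r.x.round(4),len(h))
    # ring circle fit inner/outer back arc
    h=cv2.convexHull((Q[:,1:]*1e5).astype(np.float32))[:,0]/1e5; h=h[h[:,0]>.012]
    r=least_squares(lambda p:np.hypot(h[:,0]-p[0],h[:,1]-p[1])-p[2],[sh[0],sh[1],.0245],loss="soft_l1",f_scale=.0003); print("ring outer fit",r.x.round(4),len(h))
E
python3 -c "
from ring import *
level('w20'); level('w19')"
```

```text
w20 407 tilt deg [0.56 0.25] world normal tilt deg [ 0.48 -0.41] top at shaft 0.1419 bearing top med 0.1458 310
outer back y [0.0342 0.0395] z ext at mid -0.0233 0.0222
shaft fit yz [ 0.0152 -0.0002] 15
ring outer fit [ 0.0162 -0.0007  0.0231] 24
w19 418 tilt deg [0.06 0.01] world normal tilt deg [ 0.07 -0.03] top at shaft 0.1419 bearing top med 0.1459 303
outer back y [0.0341 0.0396] z ext at mid -0.0232 0.0222
shaft fit yz [ 0.0152 -0.0003] 15
ring outer fit [ 0.0166 -0.0006  0.0229] 21
```

>>> step_arm(
  deltas=[
    [-0.02,0,0,0,0.8],
    [-0.04,0,0,0,0.8],
    [-0.05,0,0,0,0.8],
    [-0.05,0.02,0,0,0.8],
    [-0.05,0.04,0.01,0,0.8],
    [-0.05,0.06,0.02,0,0.8],
    [-0.05,0.08,0.03,0,0.8],
    [-0.05,0.08,0.03,0,0.8],
    [-0.05,0.08,0.03,0,0.8],
    [-0.05,0.08,0.03,0,0.8],
  ],
)

```text
t: 27.05
eef_pos: [0.6296, -0.0369, 0.2029]
ee_rot: [-1.35, 1.57, -0.092]
force: [2.1, -1.1, -2.9]
width: 0.0231
```

```bash
python3 -c "
from ring import *
for n in ('w21','w22'):
    f,st=snap(n); print(st['t'],st['eef_pos'].round(5),st['force'].round(2),st['width'],st['qd'].round(3))
    level(n)
f,st=snap('s22','scene'); cv2.imwrite('pics/s22c.png',cv2.resize(f['pixels'][130:290,260:420,::-1],None,fx=4.8,fy=4.8,interpolation=cv2.INTER_CUBIC))
f=load('pics/w22.npz');cv2.imwrite('pics/w22c.png',cv2.resize(f['pixels'][130:270,205:345,::-1],None,fx=5.2,fy=5.2,interpolation=cv2.INTER_CUBIC))
"
```

```text
27.05 [ 0.62965 -0.0369   0.20285] [ 2.11 -1.11 -2.87] 0.023092544654341872 [-0.    -0.    -0.001 -0.002 -0.001  0.002]
w21 405 tilt deg [0.53 0.08] world normal tilt deg [ 0.51 -0.25] top at shaft 0.1422 bearing top med 0.1462 302
outer back y [0.034  0.0386] z ext at mid -0.0232 0.0223
shaft fit yz [ 0.0146 -0.0004] 19
ring outer fit [ 0.0159 -0.0007  0.023 ] 23
27.1 [ 0.62961 -0.03689  0.20284] [ 2.61 -1.35 -2.37] 0.022724162911070583 [-0.001 -0.001  0.    -0.    -0.002 -0.001]
w22 386 tilt deg [0.59 0.11] world normal tilt deg [ 0.55 -0.29] top at shaft 0.1422 bearing top med 0.1461 300
outer back y [0.034  0.0386] z ext at mid -0.0241 0.0222
shaft fit yz [ 0.0146 -0.0005] 19
ring outer fit [ 0.0156 -0.0009  0.0233] 24
```

View pics/w22c.png

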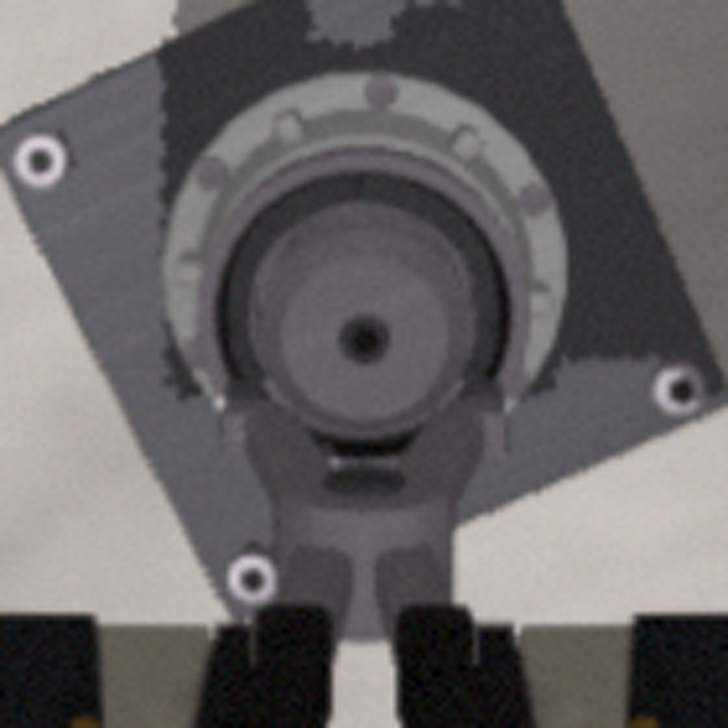

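View pics/s22c.png

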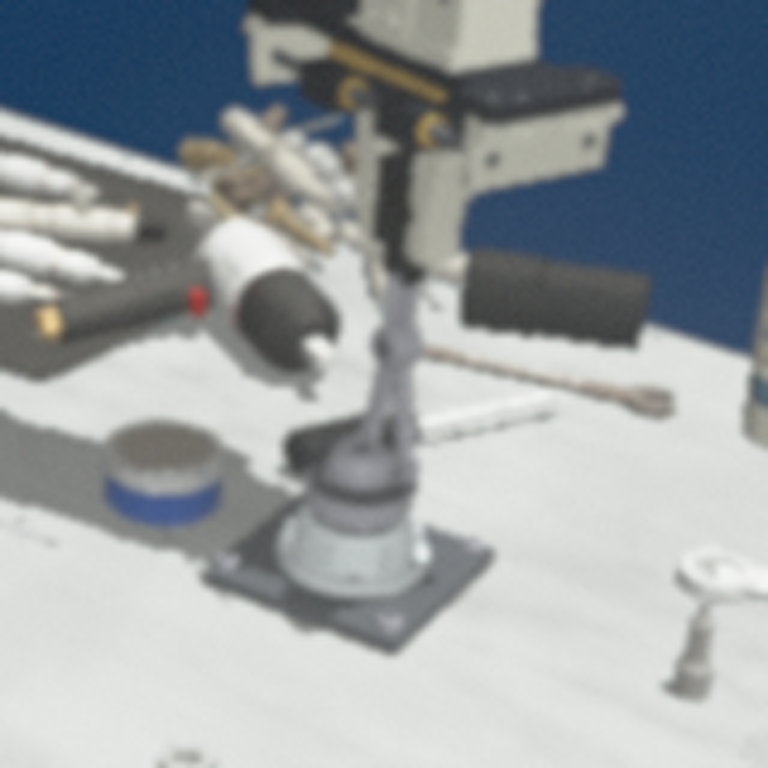

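>>> step_arm(
  deltas=[
    [0,-0.02,0,0,0.8],
    [0,-0.04,0,0,0.8],
    [0,-0.06,0,0,0.8],
    [0,-0.08,0,0,0.8],
    [0,-0.1,0,0,0.8],
    [0,-0.1,0,0,0.8],
    [0,-0.1,0,0,0.8],
    [0,-0.1,0,0,0.8],
    [0,-0.1,0,0,0.8],
    [0,-0.1,0,0,0.8],
  ],
)

```text
t: 28.03
eef_pos: [0.6302, -0.0371, 0.2027]
ee_rot: [1.743, 1.57, 3.002]
force: [1.5, 0.5, -1.0]
width: 0.0229
```

```bash
cat >> ring.py <<'E'
def jaws(n):
    f=load(f"pics/{n}.npz"); st={"eef_pos":f["eef_pos"],"ee_rot":f["ee_rot"]}
    C,L=tool_cloud(f,st); J=L[206:220,250:301].reshape(-1,3)
    J=J[(J[:,0]>.095)&(J[:,0]<.135)&(np.abs(J[:,1]-.002)<.003)]
    c=np.polyfit(J[:,0],J[:,1],1); print(n,"jaw face y @x=.100,.141:",np.polyval(c,[.100,.141]).round(4),len(J))
    B=L[222:226,268:283].reshape(-1,3); print("boss front",np.median(B[:,1]).round(4))
E
python3 -c "
from ring import *
from station import *
f,st=snap('w23'); M=axes(st)
print(st['t'],st['eef_pos'].round(5),st['force'].round(2),'tool force',(M.T@st['force']).round(2),st['width'])
for i in range(4):
    f,s=snap('w23'); print((M.T@s['force']).round(2),s['moment'].round(3))
level('w23')
for n in ('w15','w18','w20','w22','w23'): jaws(n)
"
```

```text
28.0333 [ 0.63023 -0.03711  0.20268] [ 1.51  0.47 -1.03] tool force [ 1.03 -1.29  0.91] 0.022858356874925094
[ 0.9  -0.75 -0.25] [-0.287 -0.615 -0.051]
[ 1.79 -1.4   0.04] [-0.223 -0.548  0.003]
[ 1.62 -1.03  0.06] [-0.272 -0.547  0.033]
[ 2.09 -1.55  0.73] [-0.255 -0.526  0.03 ]
w23 405 tilt deg [0.59 0.13] world normal tilt deg [ 0.51 -0.3 ] top at shaft 0.142 bearing top med 0.1461 320
outer back y [0.0342 0.0395] z ext at mid -0.0232 0.0222
shaft fit yz [ 0.0151 -0.0004] 12
ring outer fit [ 0.0163 -0.0007  0.0231] 25
w15 jaw face y @x=.100,.141: [0.0019 0.0013] 327
boss front 0.0078
w18 jaw face y @x=.100,.141: [0.0019 0.0017] 422
boss front 0.0077
w20 jaw face y @x=.100,.141: [0.0017 0.002 ] 445
boss front 0.0076
w22 jaw face y @x=.100,.141: [0.0014 0.0018] 443
boss front 0.0076
w23 jaw face y @x=.100,.141: [0.0017 0.0019] 444
boss front 0.0076
```

>>> step_arm(
  deltas=[
    [0,-0.02,0,0,0.8],
    [0,-0.04,0,0,0.8],
    [0,-0.06,0,0,0.8],
    [0,-0.08,0,0,0.8],
    [0,-0.08,0,0,0.8],
    [0,-0.08,0,0,0.8],
    [0,-0.08,0,0,0.8],
    [0,-0.08,0,0,0.8],
    [0,-0.08,0,0,0.8],
    [0,-0.08,0,0,0.8],
  ],
)

```text
t: 29.12
eef_pos: [0.6311, -0.0374, 0.2027]
ee_rot: [2.083, 1.571, -2.942]
force: [-0.3, 0.2, -1.3]
width: 0.0229
```

```bash
python3 -c "
from ring import *
from station import *
for i in range(5):
    f,s=snap('w24'); M=axes(s); print(s['t'],s['eef_pos'].round(5),(M.T@s['force']).round(2),(M.T@s['moment']).round(3))
level('w24'); jaws('w24')
"
```

```text
29.1167 [ 0.63109 -0.03739  0.20273] [1.27 0.38 0.14] [ 0.011 -0.009  0.035]
29.1667 [ 0.63112 -0.03738  0.20273] [2.8  0.58 0.15] [0.012 0.108 0.074]
29.2167 [ 0.63115 -0.03742  0.20277] [ 1.86  0.54 -1.07] [-0.059  0.055  0.046]
29.2667 [ 0.6311  -0.03741  0.20274] [ 1.86 -0.73  0.12] [0.009 0.049 0.057]
29.3167 [ 0.63113 -0.03742  0.20274] [1.07 0.79 0.06] [-0.017 -0.003  0.038]
w24 418 tilt deg [ 0.89 -0.07] world normal tilt deg [ 0.86 -0.21] top at shaft 0.142 bearing top med 0.1462 317
outer back y [0.0349 0.0395] z ext at mid -0.0233 0.0222
shaft fit yz [ 0.0157 -0.0005] 23
ring outer fit [ 0.0164 -0.0008  0.0232] 24
w24 jaw face y @x=.100,.141: [0.0018 0.0019] 436
boss front 0.0078
```

```bash
python3 - <<'E'
from ring import *
f=load("pics/w24.npz"); st={"eef_pos":f["eef_pos"],"ee_rot":f["ee_rot"]}
a=f["pixels"][145:225,235:315,::-1]; a=cv2.convertScaleAbs(a,alpha=1.8,beta=-20)
cv2.imwrite("pics/w24c.png",cv2.resize(a,None,fx=9,fy=9,interpolation=cv2.INTER_CUBIC))
g=f["pixels"].astype(float).mean(-1); C,L=tool_cloud(f,st)
for v in range(152,222): print(v,g[v,272:279].mean().round(1),L[v,273:278].mean(0).round(4),end=" ; " if v%2==0 else "\n")
E
```

```text
152 103.3 [ 0.1737  0.0465 -0.    ] ; 153 104.4 [ 0.1693  0.0459 -0.    ]
154 122.0 [ 0.1669  0.0451 -0.    ] ; 155 128.0 [ 0.1662  0.0442 -0.    ]
156 105.2 [ 1.626e-01  4.360e-02 -1.000e-04] ; 157 84.5 [ 1.492e-01  4.400e-02 -1.000e-04]
158 99.3 [ 1.46e-01  4.34e-02 -1.00e-04] ; 159 102.7 [ 1.457e-01  4.260e-02 -1.000e-04]
160 92.8 [ 1.454e-01  4.170e-02 -1.000e-04] ; 161 54.5 [ 1.466e-01  4.070e-02 -1.000e-04]
162 36.2 [ 1.47e-01  3.98e-02 -1.00e-04] ; 163 45.9 [ 1.421e-01  3.940e-02 -1.000e-04]
164 49.5 [ 1.423e-01  3.850e-02 -1.000e-04] ; 165 51.4 [ 1.428e-01  3.760e-02 -1.000e-04]
166 52.7 [ 1.426e-01  3.670e-02 -1.000e-04] ; 167 55.7 [ 1.42e-01  3.59e-02 -1.00e-04]
168 64.1 [ 1.426e-01  3.490e-02 -1.000e-04] ; 169 80.0 [ 1.488e-01  3.320e-02 -1.000e-04]
170 80.6 [ 1.462e-01  3.270e-02 -1.000e-04] ; 171 78.9 [ 1.376e-01  3.300e-02 -1.000e-04]
172 87.8 [ 1.334e-01  3.270e-02 -1.000e-04] ; 173 90.4 [ 1.312e-01  3.220e-02 -1.000e-04]
174 89.5 [ 1.301e-01  3.150e-02 -1.000e-04] ; 175 90.0 [ 1.29e-01  3.08e-02 -1.00e-04]
176 89.3 [ 1.282e-01  3.010e-02 -1.000e-04] ; 177 93.4 [ 1.268
[... 1251 characters left out ...]
[ 1.269e-01  5.400e-03 -1.000e-04]
206 99.7 [ 1.27e-01  4.50e-03 -1.00e-04] ; 207 99.2 [ 1.273e-01  3.600e-03 -1.000e-04]
208 91.7 [ 1.27e-01  2.80e-03 -1.00e-04] ; 209 77.0 [ 1.287e-01  1.400e-03 -1.000e-04]
210 71.3 [ 1.317e-01 -3.000e-04 -1.000e-04] ; 211 77.4 [ 1.463e-01 -5.100e-03 -1.000e-04]
212 58.4 [ 1.471e-01 -6.300e-03 -1.000e-04] ; 213 28.0 [0.0894 0.0088 0.0001]
214 16.4 [ 1.465e-01 -8.000e-03 -1.000e-04] ; 215 19.4 [ 1.464e-01 -8.900e-03 -1.000e-04]
216 47.5 [ 1.471e-01 -1.010e-02 -1.000e-04] ; 217 81.6 [ 1.459e-01 -1.070e-02 -1.000e-04]
218 82.4 [ 0.0814  0.0073 -0.0001] ; 219 59.9 [ 0.0746  0.0086 -0.0001]
220 41.9 [ 0.0719  0.0087 -0.0001] ; 221 34.3 [ 0.0692  0.0087 -0.0001]
```

View pics/w24c.png

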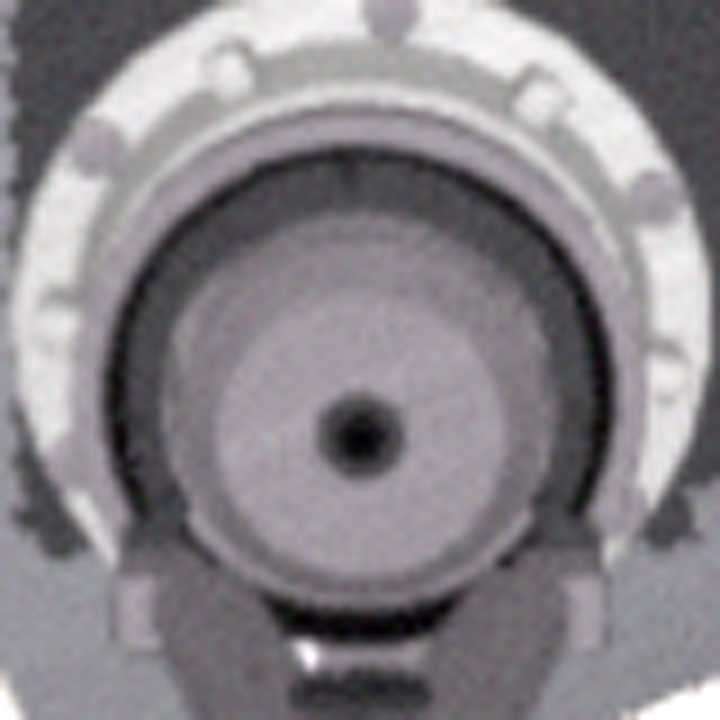

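```bash
python3 - <<'E'
from ring import *
for n in ("w14","w15","w16","w24"):
    f=load(f"pics/{n}.npz"); st={"eef_pos":f["eef_pos"],"ee_rot":f["ee_rot"]}
    C,L=tool_cloud(f,st); J=L[198:222,240:310].reshape(-1,3)
    for a in np.arange(.112,.146,.004):
        q=J[(J[:,0]>a)&(J[:,0]<a+.004)&(J[:,1]<.006)&(J[:,1]>-.012)]
        l=q[q[:,2]<0];r=q[q[:,2]>0]
        if len(l)>2 and len(r)>2: print(n,round(a,3),"L",l[:,2].min().round(4),l[:,2].max().round(4),"R",r[:,2].min().round(4),r[:,2].max().round(4),"ymax",np.percentile(q[:,1],[50,90,100]).round(4),len(q))
E
```

```text
w14 0.112 L -0.0173 -0.0083 R 0.0081 0.0163 ymax [0.0017 0.0021 0.0023] 34
w14 0.116 L -0.0185 -0.0092 R 0.0082 0.0173 ymax [0.0017 0.0021 0.0025] 41
w14 0.12 L -0.0186 -0.0101 R 0.0091 0.0185 ymax [0.0018 0.0022 0.0023] 35
w14 0.124 L -0.0224 -0.0103 R 0.0109 0.0188 ymax [0.0017 0.0019 0.0022] 36
w14 0.128 L -0.0236 -0.0112 R 0.0102 0.0225 ymax [0.0002 0.0019 0.0022] 94
w14 0.132 L -0.0237 -0.0122 R 0.0157 0.0228 ymax [0.0018 0.002  0.0022] 20
w14 0.136 L -0.023 -0.016 R 0.0149 0.023 ymax [0.0019 0.002  0.0021] 20
w14 0.14 L -0.032 -0.0001 R 0.0026 0.03 ymax [0.0026 0.0053 0.006 ] 89
w14 0.144 L -0.0324 -0.0001 R 0.0008 0.0313 ymax [-0.001   0.0046  0.0057] 817
w15 0.112 L -0.0173 -0.0083 R 0.008 0.0163 ymax [0.0018 0.0022 0.0023] 33
w15 0.116 L -0.0185 -0.0092 R 0.0082 0.0173 ymax [0.0018 0.0021 0.0023] 43
w15 0.12 L -0.0186 -0.0101 R 0.0091 0.0185 ymax [0.0019 0.002  0.0022] 32
w15 0.124 L -0.0216 -0.0111 R 0.0101 0.0214 ymax [0.0017 0.002  0.0023] 39
w15 0.128 L -0.0236 -0.0112 R 0.0102 0.0224 ymax [0.0002 0.0019 0.0021] 92
w15 0.132 L -0.0238 -0.0168 R 0.0112 0.0227 ymax [0.0018
[... 732 characters left out ...]
 [0.0028 0.0052 0.0059] 72
w24 0.112 L -0.0173 -0.0083 R 0.008 0.0162 ymax [0.0019 0.0023 0.0023] 31
w24 0.116 L -0.0185 -0.0092 R 0.0073 0.0174 ymax [0.0019 0.0021 0.0022] 44
w24 0.12 L -0.0196 -0.0101 R 0.0091 0.0185 ymax [0.0019 0.0022 0.0023] 36
w24 0.124 L -0.0208 -0.0001 R 0.0007 0.0187 ymax [0.0035 0.0054 0.0055] 97
w24 0.128 L -0.0235 -0.0001 R 0.0008 0.0225 ymax [0.0013 0.0042 0.006 ] 145
w24 0.132 L -0.0237 -0.0027 R 0.0008 0.0227 ymax [0.0019 0.0042 0.0058] 49
w24 0.136 L -0.0231 -0.016 R 0.0149 0.022 ymax [0.0019 0.0021 0.0021] 19
w24 0.14 L -0.0254 -0.0179 R 0.016 0.0242 ymax [0.0029 0.0053 0.006 ] 74
w24 0.144 L -0.0275 -0.0001 R 0.0008 0.0262 ymax [-0.005   0.0042  0.006 ] 230
```

>>> step_arm(
  deltas=[
    [-0.02,0,0,0,0.8],
    [-0.05,0,0,0,0.8],
    [-0.08,0,0,0,0.8],
    [-0.08,0.02,0.02,0,0.8],
    [-0.08,0.04,0.04,0,0.8],
    [-0.08,0.06,0.04,0,0.8],
    [-0.08,0.08,0.04,0,0.8],
    [-0.08,0.08,0.04,0,0.8],
    [-0.08,0.08,0.04,0,0.8],
    [-0.08,0.08,0.04,0,0.8],
  ],
)

```text
t: 30.2
eef_pos: [0.6307, -0.0368, 0.2036]
ee_rot: [-1.237, 1.57, 0.022]
force: [1.4, 0.7, -0.5]
width: 0.0228
```

```bash
cat >> ring.py <<'E'
def probe(n,k=4):
    a=[]
    for i in range(k):
        f,s=snap(n); M=axes(s); a.append(np.r_[M.T@s['force'],M.T@s['moment']])
    print(s['t'],s['eef_pos'].round(5),"F,M tool",np.mean(a,0).round(2),"sd",np.std(a,0).round(2),s["width"])
    level(n); jaws(n)
    g=f["pixels"].astype(float).mean(-1); C,L=tool_cloud(f,s)
    h=(g<60)&(np.hypot(L[...,1]-.015,L[...,2])<.006)&(L[...,0]<.132); v,u=np.where(h); print("hole yz",L[h][:,1:].mean(0).round(4),h.sum(),"x end",np.median(L[h][:,0]).round(4))
E
python3 -c "
from ring import *
probe('w25')"
```

```text
30.35 [ 0.63061 -0.03678  0.20361] F,M tool [ 0.84 -1.12 -0.12 -0.02  0.12 -0.38] sd [0.25 0.43 0.73 0.02 0.02 0.02] 0.023060497830692018
w25 311 tilt deg [ 0.91 -0.01] world normal tilt deg [ 0.89 -0.27] top at shaft 0.1425 bearing top med 0.1469 305
outer back y [0.0348 0.0393] z ext at mid -0.0233 0.0222
shaft fit yz [ 0.0151 -0.001 ] 21
ring outer fit [ 0.0163 -0.0007  0.023 ] 22
w25 jaw face y @x=.100,.141: [0.0017 0.0018] 432
boss front 0.0076
hole yz [ 0.0152 -0.0009] 55 x end 0.1276
```

>>> step_arm(
  deltas=[
    [-0.1,0,0,0,0.8],
    [-0.2,0,0,0,0.8],
    [-0.3,0,0,0,0.8],
    [-0.4,0,0,0,0.8],
    [-0.5,0,0,0,0.8],
    [-0.5,0,0,0,0.8],
    [-0.5,0,0,0,0.8],
    [-0.5,0,0,0,0.8],
    [-0.5,0,0,0,0.8],
    [-0.5,0,0,0,0.8],
  ],
)

```text
t: 31.23
eef_pos: [0.6305, -0.0368, 0.2085]
ee_rot: [2.005, 1.571, -3.02]
force: [-0.1, -0.5, -2.6]
width: 0.0225
```

```bash
python3 -c "
from ring import *
probe('w26')"
```

```text
31.3833 [ 0.63049 -0.03679  0.20849] F,M tool [ 1.84 -0.3   0.09  0.02  0.01 -0.06] sd [0.64 0.41 0.56 0.01 0.04 0.03] 0.02236453915065705
w26 113 tilt deg [ 2.04 -0.13] world normal tilt deg [ 1.97 -0.5 ] top at shaft 0.1427 bearing top med nan 0
outer back y [0.0358 0.0358] z ext at mid -0.0233 0.0223
shaft fit yz [ 0.0146 -0.0009] 17
ring outer fit [ 0.0155 -0.0005  0.0229] 11
w26 jaw face y @x=.100,.141: [0.0018 0.0017] 368
boss front 0.0077
hole yz [ 0.0148 -0.0008] 13 x end 0.1317
  return _methods._mean(a, axis=axis, dtype=dtype,
  ret = ret.dtype.type(ret / rcount)
```

```bash
python3 - <<'E'
from ring import *
for n in ("w14","w15","w16","w26"):
    f=load(f"pics/{n}.npz"); st={"eef_pos":f["eef_pos"],"ee_rot":f["ee_rot"]}
    C,L=tool_cloud(f,st)
    for uu in (250,251,299,300):
        print(n,uu,[(v,L[v,uu,0].round(4),L[v,uu,1].round(4)) for v in range(200,222) if .120<L[v,uu,0]<.1445])
E
```

```text
w14 250 [(202, np.float64(0.1436), np.float64(0.004)), (203, np.float64(0.1417), np.float64(0.0036)), (204, np.float64(0.1416), np.float64(0.0027)), (205, np.float64(0.1415), np.float64(0.0018)), (206, np.float64(0.1374), np.float64(0.0019)), (207, np.float64(0.1338), np.float64(0.0019)), (208, np.float64(0.1308), np.float64(0.0018)), (209, np.float64(0.1292), np.float64(0.0013)), (210, np.float64(0.1298), np.float64(0.0003)), (211, np.float64(0.1287), np.float64(-0.0003)), (212, np.float64(0.1288), np.float64(-0.0012)), (213, np.float64(0.1295), np.float64(-0.0023)), (214, np.float64(0.1293), np.float64(-0.0032)), (215, np.float64(0.1286), np.float64(-0.0039)), (216, np.float64(0.1293), np.float64(-0.005)), (219, np.float64(0.1442), np.float64(-0.0121)), (220, np.float64(0.1439), np.float64(-0.013)), (221, np.float64(0.1444), np.float64(-0.0141))]
w14 251 [(200, np.float64(0.1407), np.float64(0.0066)), (202, np.float64(0.1444), np.float64(0.0038)), (203, np.float64(0.1411), np.float64(0.0037)), (204, np.float64(0.142), np.float64(0.0026)), (205, np.float64(0.142), np.float64(0.0017)
[... 9709 characters left out ...]
(0.1303), np.float64(-0.0053))]
w26 300 [(203, np.float64(0.1424), np.float64(0.0034)), (204, np.float64(0.1422), np.float64(0.0025)), (205, np.float64(0.1418), np.float64(0.0017)), (206, np.float64(0.138), np.float64(0.0017)), (207, np.float64(0.1334), np.float64(0.002)), (208, np.float64(0.1304), np.float64(0.0019)), (209, np.float64(0.1297), np.float64(0.0012)), (210, np.float64(0.128), np.float64(0.0007)), (211, np.float64(0.1299), np.float64(-0.0007)), (212, np.float64(0.1293), np.float64(-0.0014)), (213, np.float64(0.1299), np.float64(-0.0025)), (214, np.float64(0.129), np.float64(-0.0031)), (215, np.float64(0.1279), np.float64(-0.0037)), (216, np.float64(0.1277), np.float64(-0.0045))]
```

>>> step_arm(
  deltas=[
    [0,-0.05,-0.01,0,0.8],
    [0.1,-0.08,-0.02,0,0.8],
    [0.25,-0.08,-0.02,0,0.8],
    [0.4,-0.08,-0.02,0,0.8],
    [0.5,-0.08,-0.02,0,0.8],
    [0.58,-0.08,-0.02,0,0.8],
    [0.63,-0.08,-0.02,0,0.8],
    [0.63,-0.08,-0.02,0,0.8],
    [0.63,-0.08,-0.02,0,0.8],
    [0.63,-0.08,-0.02,0,0.8],
  ],
)

```text
t: 32.27
eef_pos: [0.6312, -0.0372, 0.2023]
ee_rot: [1.661, 1.571, 2.919]
force: [0.3, -0.6, -1.4]
width: 0.0222
```

```bash
python3 -c "
from ring import *
probe('w27')"
```

```text
32.4167 [ 0.63118 -0.03721  0.20228] F,M tool [ 1.21 -0.32  0.02 -0.02  0.03 -0.16] sd [0.28 0.2  0.49 0.01 0.01 0.02] 0.0228582971015076
w27 412 tilt deg [0.11 0.15] world normal tilt deg [ 0.06 -0.18] top at shaft 0.142 bearing top med 0.1458 283
outer back y [0.0341 0.0395] z ext at mid -0.0233 0.0222
shaft fit yz [ 0.0155 -0.0011] 11
ring outer fit [ 0.0165 -0.0007  0.0231] 24
w27 jaw face y @x=.100,.141: [0.0018 0.002 ] 432
boss front 0.0077
hole yz [ 0.0157 -0.0006] 53 x end 0.1263
```

>>> step_arm(
  deltas=[
    [-0.01,-0.01,0,0,0.8],
    [-0.02,-0.01,0,0,0.8],
    [-0.03,-0.01,0,0,0.8],
    [-0.04,-0.01,0,0,0.8],
    [-0.05,-0.01,0,0,0.8],
    [-0.05,-0.01,0,0,0.8],
    [-0.05,-0.01,0,0,0.8],
    [-0.05,-0.01,0,0,0.8],
    [-0.05,-0.01,0,0,0.8],
    [-0.05,-0.01,0,0,0.8],
  ],
)

```text
t: 33.3
eef_pos: [0.6313, -0.0372, 0.2027]
ee_rot: [1.547, 1.571, 2.805]
force: [-0.4, -0.2, -1.7]
width: 0.0231
```

```bash
python3 -c "
from ring import *
probe('w28',6)
for n in ('w28',): 
    f=load('pics/w28.npz');a=cv2.convertScaleAbs(f['pixels'][145:225,235:315,::-1],alpha=1.8,beta=-20);cv2.imwrite('pics/w28c.png',cv2.resize(a,None,fx=9,fy=9,interpolation=cv2.INTER_CUBIC))
"
```

```text
33.55 [ 0.6313  -0.03723  0.20277] F,M tool [ 1.65  0.22  0.12 -0.02  0.05  0.06] sd [0.43 0.38 0.48 0.03 0.03 0.03] 0.022864688336682787
w28 409 tilt deg [0.73 0.05] world normal tilt deg [ 0.68 -0.27] top at shaft 0.142 bearing top med 0.1461 310
outer back y [0.0349 0.0395] z ext at mid -0.0233 0.0222
shaft fit yz [ 0.0158 -0.0006] 21
ring outer fit [ 0.0165 -0.0006  0.023 ] 25
w28 jaw face y @x=.100,.141: [0.0019 0.0019] 427
boss front 0.0076
hole yz [ 0.016  -0.0005] 54 x end 0.1265
```

View pics/w28c.png

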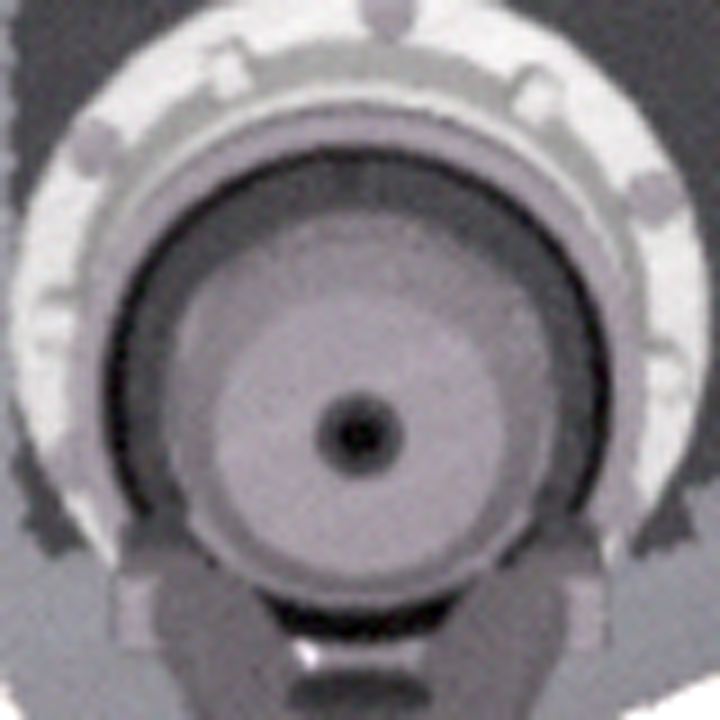

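>>> step_arm(
  deltas=[
    [-0.01,0,0,0,0.8],
    [-0.02,0.01,0,0,0.8],
    [-0.03,0.02,0,0,0.8],
    [-0.03,0.02,0,0,0.8],
    [-0.03,0.02,0,0,0.8],
    [-0.03,0.02,0,0,0.8],
    [-0.03,0.02,0,0,0.8],
    [-0.03,0.02,0,0,0.8],
    [-0.03,0.02,0,0,0.8],
    [-0.03,0.02,0,0,0.8],
  ],
)

```text
t: 34.43
eef_pos: [0.6312, -0.0372, 0.2031]
ee_rot: [-1.205, 1.571, 0.054]
force: [-0.8, 0.8, -0.6]
width: 0.0228
```

```bash
python3 -c "
from ring import *
probe('w29',6)
f,st=snap('t29','top'); 
g=load('pics/top0.npz')
cv2.imwrite('pics/t29c.png',cv2.resize(f['pixels'][150:270,180:410,::-1],None,fx=3.4,fy=3.4,interpolation=cv2.INTER_CUBIC))
"
```

```text
34.6833 [ 0.63115 -0.03716  0.20308] F,M tool [ 1.46 -0.09  0.32 -0.    0.04 -0.11] sd [0.54 0.55 0.42 0.03 0.03 0.03] 0.02279720408492543
w29 409 tilt deg [0.65 0.02] world normal tilt deg [ 0.61 -0.22] top at shaft 0.1423 bearing top med 0.1464 321
outer back y [0.0341 0.0395] z ext at mid -0.0233 0.0222
shaft fit yz [ 0.0157 -0.0007] 17
ring outer fit [ 0.0166 -0.0007  0.023 ] 27
w29 jaw face y @x=.100,.141: [0.0018 0.0018] 426
boss front 0.0078
hole yz [ 0.0158 -0.0005] 57 x end 0.1268
```

View pics/t29c.png

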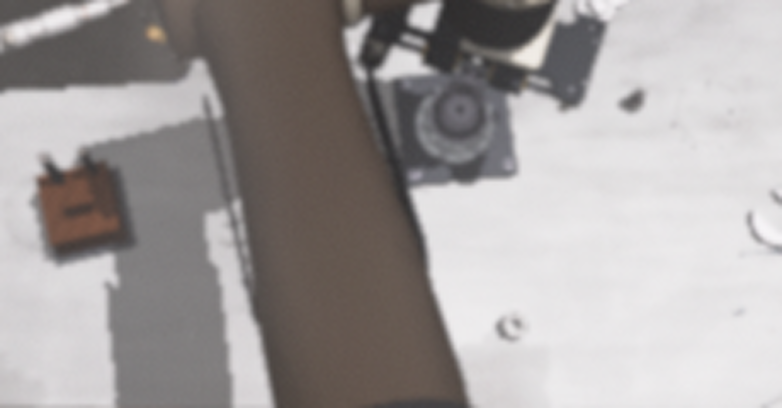

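>>> step_arm(
  deltas=[
    [-0.02,-0.015,0,0,0.8],
    [-0.04,-0.015,0,0,0.8],
    [-0.04,-0.015,0,0,0.8],
    [-0.04,-0.015,0,0,0.8],
    [-0.04,-0.015,0,0,0.8],
    [-0.04,-0.015,0,0,0.8],
    [-0.04,-0.015,0,0,0.8],
    [-0.04,-0.015,0,0,0.8],
    [-0.04,-0.015,0,0,0.8],
    [-0.04,-0.015,0,0,0.8],
  ],
)

```text
t: 35.62
eef_pos: [0.6312, -0.0372, 0.2034]
ee_rot: [1.699, 1.571, 2.958]
force: [-0.5, -0.1, -1.2]
width: 0.0225
```

```bash
python3 -c "
from ring import *
probe('w30',6)
"
```

```text
35.8667 [ 0.63126 -0.03722  0.20345] F,M tool [1.44 0.37 0.   0.01 0.04 0.03] sd [0.39 0.46 0.42 0.02 0.02 0.01] 0.022293697906443338
w30 375 tilt deg [1.23 0.15] world normal tilt deg [ 1.13 -0.52] top at shaft 0.1423 bearing top med 0.1468 324
outer back y [0.0349 0.0394] z ext at mid -0.0233 0.0222
shaft fit yz [ 0.0158 -0.0007] 17
ring outer fit [ 0.0164 -0.0006  0.023 ] 26
w30 jaw face y @x=.100,.141: [0.0018 0.0018] 424
boss front 0.0078
hole yz [ 0.0157 -0.0004] 55 x end 0.1272
```

```bash
python3 -c "
from station import *
print(job_done()); s=get_state(); print(s['t'],s['width'],s['force'])"
```

```text
the job is handed in; nothing more can be done
None
the job is handed in; nothing more can be done
```

I handed the job in at about 36 s. The bearing is on the shaft, and the snap ring is held spread at the groove with the pliers squeezed to their stop. The one thing my checks did not settle is how well the ring is centred.

- **Bearing:** it slid down until the shoulder stopped it at about 21 N, and I let it go. Its top then measured about 56–56.5 mm against the nominal 57, which is within the depth bias I saw elsewhere.
- **Pliers and ring:** I took the larger pliers out of the block (grips measured 63 × 14 mm). I put the pins in the gap and squeezed to the stop; the gripper opening read 22–23 mm against the nominal 24, and it also reads about 1.6 mm low on the bearing. The ring's bore measured about 39 mm wide.
- **Level:** the ring's back sagged as I carried it, so I levelled it by resting it lightly on the bearing and then lifted it off. The last tilt reading was about 1.2°.
- **Height:** the middle of the ring is about 59.75 mm up judged from the bearing top and about 59.2 mm judged from the shaft end. The groove middle is 59.5 mm.
- **Leaning:** the last side force and moment readings were near zero, so it was not leaning on the shaft.

**Centring – checks that disagreed:**
- **Side to side:** centred to about 0.2 mm.
- **Along the gap direction:** judged from the pins it is about 0.3 mm off, but judged from the ring's back about 1.4 mm off. When I moved it the way the back reading called for, I felt contact, probably the jaws on the shaft. I left it just clear of that, so the error here is probably around 0.8 mm.

I did not touch the grease tin, the nozzle or the union nut. In the last overhead view the nut was where it started; the tin was hidden by the arm, and I did not check the nozzle there.

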